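Load the board tray into the bench rack and shut its gate

ROBOT

A 6-joint arm with a two-finger parallel gripper is mounted at the origin on the work surface. World frame = base frame: x ahead of the robot, y to its left, z up, the work surface at z = 0. Lengths are in mm, angles in rad, forces in N, time in s.
With the tool pointing down it reaches from about 350 to 975 mm from the base axis. Payload 7.1 kg.
Tool frame: the origin (TCP) lies at the very end of the fingers, on their centre line; the grasp point (between the pads) lies 19 mm behind it; z points along the fingers, y is the line along which they close (so a half turn about z gives the same grasp; the last joint's range is limited). The gripper opens to 88 mm and grips with 3 to 60 N. Pads are 20 mm wide; open, the fingers measure 115 mm over their backs; the gripper's body (75 mm by 178 mm) begins 61 mm behind the grasp point.
Start: joints at [-1.182, 0.423, 1.63, -0, 1.089, -0.019], TCP at [247.885, -573.723, 222.675] pointing down, gripper open.
Joint ranges: [-3, 3], [-0.9, 2.11], [0.09, 2.58], [-1.31, 4.45], [0.11, 2.69], [-2.54, 2.54]. Speed limits (rad/s): [2.39, 2.39, 3.01, 3.14, 3.14, 3.14].

INTERFACE

Orientations are given as a rotation vector (axis times angle).
In Python, from workcell import ctrl, optics gives the robot as it stands.
- The arm moves only by the shell command python3 -m jog 'ROWS'. ROWS is JSON, a list of rows, each a list of 7 numbers: the shift along the tool's x, y, z in units of 40 mm (1.0 is 40 mm), then the turn, a rotation vector about the tool's x, y, z in units of 6 degrees (1.0 is 6 degrees), then the opening, from 0 (shut) to 1 (fully open). A call has 1 to 20 rows; each row shifts and turns the commanded pose from where the row before left it, along the tool's axes as they then stand; what a row does not reach is not made up. A row lasts 1/10 s, in which the tool goes at most 50 mm and 8.59 degrees, less where a joint would pass 70% of its speed; a pose out of reach is approached as far as the arm can. A call is refused whole if a number of a shift passes 1 or a number of a turn 1, either way. A call with a gripper value outside its range is refused whole. The fingers move at their own pace and stop on an object; the grip force is fixed at half the most. Time passes only in rows, so rows that do not move let the fingers close. It gives the time, the measured TCP pose, the force, the opening and the grip force at its end, in the units of the state.
- ctrl.get_obs(): the state, without advancing time (a new reading comes with each control period).
- optics.get_image(name): name is "scene" or "top" or "wrist"; returns the picture (384x512x3 uint8, red, green, blue); there is no depth.
- optics.camera_model(name): a dict with "fov_y" (degrees; the focal length in pixels is half the picture's height over the tangent of half this angle, whatever the lens; pixels are square), "cx", "cy" (the principal point, pixels), "view" (4x4, takes a point from world to camera coordinates); the wrist camera has in their place "hand_eye" (4x4, takes a point from camera to tool coordinates, whose origin is the TCP and whose axes are the flange's). Camera axes: x right, y up, looking along -z (the intrinsics and any distortion apply to the point x, -y, -z); pixel columns grow to the right and rows downward; lengths in mm; the calibration is good to about 2 mm. A picture is of the moment at which its call begins: read the wrist's pose just before it. camera_model takes no time and is no camera call.
- ctrl.close_job(): hands the job in; it is judged then, once.
Trained networks look in the newest picture that a camera, given by its name, has taken for a name from the list of things; names that differ only in an ending like _2 or _b are one class to them, and where a whole thing is asked for, a point or a joint stands for the part that bears it (a point fixed in the world has none). Each returns a list of dicts, best first, with "conf" (0 to 1); they miss things now and then, are a little off and sometimes report something else, mostly with a low value. They report only what shows in the picture. A call takes as long as a camera call. They do not tell look-alikes from the thing itself.
- optics.masks_of(target, camera): "pixels" (384x512 bool, what is visible of it) and "extent" ([centre column, centre row, width, height] in pixels, round what is visible of it).
The state is a dict: "t": time; "qpos": joint angles; "qvel": joint speeds; "joint_torque": joint torques, N m; "ee_pos": TCP position; "orientation": TCP orientation; "ft_force": force on the tool from outside, world axes, zero at the start; "moment": the same for the moment, N m; "width": finger opening in mm; "grasp_force": force on a finger pad.
Only numpy, scipy, OpenCV 4.12 (cv2) and the standard library are available. Lean on these libraries where they do the work, as an engineer would, in place of code of your own. Each camera call takes 0.05 s, during which the arm holds its last target. There are 200 camera calls.

TASK

Carry the black tray with its circuit board and heatsink by its grip block, keep it level, and slide it grip-last into the empty lower level of the aluminium rack until you feel it press against the rear stop, without ramming it (the stop has been set anew, so its depth must be felt). Take the hand off it, and only then swing the rack's steel gate bar fully shut across the front of the tray. Nothing may fall out of the tray, and leave the other things on the bench where they are.

Things in the scene. Friction and masses are not known exactly. Their poses are not given: they have to be found in the camera images.
- tray: Black plastic open tray, 140 (x) x 110 (y) mm, walls 20 mm high, 4 thick, floor 4 mm; 0.15 to 0.3 kg empty. Origin: centre of its underside, z up; starts flat on the bench. Its grip block is at the -x end (roughly towards the robot); the +x end goes into the rack first.
- tray_grip (a point): Grip point on the tray's only handle, a solid upright black block outside the front wall: 28 mm wide in y with flat faces to +y and -y; spans x -112 to -70 mm, z 4 to 52 mm in tray's frame. This point: x -94, y 0, z 36 mm. The tray's weight lies 75 to 95 mm ahead of it, so grip firmly (about 90 N).
- board: Loose green circuit board 70 x 80 mm, up to 19 mm high with its parts, 60 g, lying on the tray floor in the half away from the grip block. Origin: centre of its underside. Must stay in the tray.
- heatsink: Loose finned aluminium heatsink 34 x 70 x 21 mm, 70 g, lying on the tray floor in the half next to the grip block. Origin: centre of its underside. Must stay in the tray.
- rack: Fixed two-level aluminium rack, 185 mm deep (x), 150 wide (y), 171 high (top plate). Origin: on the bench under the middle of its mouth; +x runs into it, z up, front face at x = 0. Upper level taken by another tray, lower level empty. A lamp bar overhangs the mouth (x -40 to -18, z 199 to 220), so an upright tool strikes it: lean the tool back to the robot by 25 to 40 degrees.
- slot_mouth (a point): Middle of the lower level's mouth at shelf height: x 0, y 0, z 40 mm of rack, same axes. The sill slopes up by 6 mm over the first 15 mm. Cheeks 113 mm apart (1.5 mm play each side of the tray), flared to about 120 at the mouth. Ledges over the tray's side walls, undersides 28.5 mm above the shelf, from x = 18 mm inwards, leave 8 mm of play upwards. Next shelf 60 mm above this one.
- stop_rail: Dark steel rail across the rear of the lower level, with a rigid 90 mm wide stop pad set by hand to a depth that is not given. Origin: not on the rail but mid-range of home tray origins, x 82, y 0, z 40 mm of rack, same axes. The tray is home, end against the pad, with its origin 72 to 92 mm inside the mouth. Go slowly (15 mm/s).
- push_mid (a point): Middle of the range where the front (-x) face of the grip block stands when the tray is home: x -30, y 0, z 68 mm of rack (the face is at x -40 to -20). The tray can be pushed home on this face with shut fingers, tips about 50 mm above the bench. Sliding friction is 2 to 9 N; a rise past about 12 N tells of the stop.
- gate (a joint): Angle of the rack's steel gate bar, rad: 0 = shut (bar across the mouth, along the rack's +y; end stop), grows as it swings out towards the robot (rack's -x) at 1.57 and beyond to 2.5. It turns about an upright hinge; stiff friction of about 0.06 N m keeps it where it is left; no spring or latch. It can be pushed with shut fingers on its outer face.
- gate_hinge (a point): Hinge axis of the gate at the bar's mid-height, on the rack at x = -50, y = -80, z = 70 mm of rack. The bar starts here: 140 mm long, 8 mm thick, 26 mm high (z 57 to 83 mm). Shut, it stands 6 to 26 mm in front of the grip block of a home tray.
- gate_tip (a point): Free end of the gate bar, 140 mm from the hinge, at mid-height.
- reel: Bystander: aluminium wire reel, 60 mm diameter, 32 high, upright on its flange. Origin: centre of underside.
- flux_tin: Bystander: black tin, 52 mm diameter, 30 high. Origin: centre of underside.
- tip_cleaner: Bystander: brass soldering-tip cleaner, 76 mm diameter, 55 high. Origin: centre of underside.
- screwdriver: Bystander: screwdriver 170 mm long, lying.
- pliers: Bystander: black-handled pliers, 120 mm long, lying, 14 high.
- spare_board: Bystander: blue circuit board 60 x 40 mm, 13 high, lying on the bench.
Not all that is in view belongs to the job. Several things look just like the board: the one meant starts nearest to the robot's base. Of the things that look like the tray, the larger one is meant.

How it is judged (in metres and radians):
On the way, in this order (a step that is already met when the one before it is completed fails the run):
1. the tray, in the lower level, is pressed against the rear stop with over 2 N, the gate still open (x of tray in the frame of rack above 0.069 m and contact force between tray and stop_rail above 2 N and value of joint gate above 0.6 rad), for 0.02 s.
2. the loaded tray is fully home in the lower level, the gate still open, and the fingers have let go (x of tray in the frame of rack between 0.069 and 0.096 m and y of tray in the frame of rack between -0.005 and 0.005 m and z of tray in the frame of rack between 0.037 and 0.044 m and angle between the x axis of tray and the x axis of rack, either way round below 0.07 rad and x of board in the frame of tray between -0.066 and 0.066 m and y of board in the frame of tray between -0.051 and 0.051 m and z of board in the frame of tray between -0.002 and 0.02 m and x of heatsink in the frame of tray between -0.066 and 0.066 m and y of heatsink in the frame of tray between -0.051 and 0.051 m and z of heatsink in the frame of tray between -0.002 and 0.02 m and value of joint gate above 0.6 rad and contact force between the fingers and tray below 0.3 N), for 0.2 s.
3. the gate is swung fully shut (value of joint gate below 0.09 rad), for 0.2 s.
At the end, for the whole second after the job is handed in: Tray at rest in the lower level: origin 69 to 96 mm inside the mouth, within 5 mm of the middle, 37 to 44 mm above the rack's foot, in line within 0.07 rad; board and heatsink origins within its walls, under 20 mm above its underside; gate within 0.09 rad of shut (x of tray in the frame of rack between 0.069 and 0.096 m and y of tray in the frame of rack between -0.005 and 0.005 m and z of tray in the frame of rack between 0.037 and 0.044 m and angle between the x axis of tray and the x axis of rack, either way round below 0.07 rad and x of board in the frame of tray between -0.066 and 0.066 m and y of board in the frame of tray between -0.051 and 0.051 m and z of board in the frame of tray between -0.002 and 0.02 m and x of heatsink in the frame of tray between -0.066 and 0.066 m and y of heatsink in the frame of tray between -0.051 and 0.051 m and z of heatsink in the frame of tray between -0.002 and 0.02 m and value of joint gate below 0.09 rad and linear speed of tray below 0.02 m/s); the robot touches nothing.
It fails at once if the tray is tipped by more than 0.4 rad (angle between tray's own z axis and vertical above 0.4 rad).
It fails at once if the tray is rammed or wedged in the rack with more than 80 N (contact force between tray and rack above 80 N).
It fails at once if a bystander (reel, tin, tip cleaner, screwdriver, pliers, spare board) is shifted by more than 30 mm (distance of any of reel, flux_tin, tip_cleaner, screwdriver, pliers, spare_board from where it was at the start of the episode above 0.03 m).
It also fails if it takes over 72 s, if anything falls off the work surface, if the arm or the gripper's body presses on something with over 40 N, if the wrist force passes 120 N, or if a joint passes its speed limit or range.

## Working session

There is one attempt and no reset: what is moved stays moved. The work goes in short steps, Python scripts to look and compute and a shell command to move; the robot and the scene stay as the last step left them, time stands still between calls to the robot, and variables do not carry over. Pictures are saved under pics/ and viewed, at most 10 in all, crops included, and the job is handed in when it is done.

```bash
ls; mkdir -p pics; cat > h.py <<'E'
import numpy as np, cv2
from workcell import ctrl, optics
from scipy.spatial.transform import Rotation as R
def save(name,fn):
    im=optics.get_image(name); cv2.imwrite('pics/'+fn,im[:,:,::-1]); return im
E
python3 - <<'E'
from h import *
a=save('scene','s0.png');b=save('top','t0.png')
cv2.imwrite('pics/st0.png',np.vstack([a,b])[:,:,::-1][:, :])
for n in('scene','top','wrist'):
    m=optics.camera_model(n);print(n,{k:(np.round(v,4).tolist()) if not isinstance(v,str) else v for k,v in m.items()})
print(ctrl.get_obs())
for t in('tray','board','rack','gate','heatsink','tray_grip','stop_rail'):
    for c in('scene','top'):
        for d in optics.masks_of(t,c): print(t,c,round(d['conf'],2),np.round(d['extent'],1))
E
```

```text
pics
scene {'fov_y': 51.5518, 'cx': 255.5337, 'cy': 198.0982, 'view': [[-0.7915, 0.6111, -0.0041, 341.404], [-0.4073, -0.5225, 0.7491, 223.487], [0.4557, 0.5946, 0.6625, -1983.3893], [0.0, 0.0, 0.0, 1.0]]}
top {'fov_y': 56.8072, 'cx': 254.0697, 'cy': 195.3695, 'view': [[-0.0047, -1.0, 0.0015, 137.1798], [0.9847, -0.0044, 0.174, -545.6916], [-0.174, 0.0023, 0.9847, -1102.4944], [0.0, 0.0, 0.0, 1.0]]}
wrist {'fov_y': 62.6003, 'cx': 258.0379, 'cy': 186.7659, 'hand_eye': [[-0.0004, 0.9709, 0.2394, 65.118], [1.0, 0.0003, 0.0007, -0.2073], [0.0006, 0.2394, -0.9709, -161.635], [0.0, 0.0, 0.0, 1.0]]}
{'t': 0.1, 'qpos': array([-1.18201024e+00,  4.23745959e-01,  1.63058226e+00,  1.93963146e-05,
        1.08862515e+00, -1.90292702e-02]), 'qvel': array([ 0.00091555, -0.00314372, -0.00187731,  0.00081312,  0.00020345,
       -0.00153551]), 'joint_torque': array([-3.28891447e-04, -5.45614672e+01, -2.74325109e+01,  6.45350944e-02,
        1.87878020e-02, -4.45037040e-05]), 'ee_pos': array([ 247.7025296 , -573.28143751,  222.00327079]), 'orientation': array([-3.07519746e+00, -6.35879598e-01,  3.6623
[... 372 characters left out ...]
 20.4  17. ]
board scene 0.75 [258.4 243.4  23.6  16.5]
board top 0.72 [212.8 173.6  27.4  21.7]
board top 0.71 [ 86.8 253.7  21.4  27.7]
board top 0.66 [361.1 164.9  73.9 131.7]
board top 0.64 [301.5 134.1  27.2  24.1]
rack top 0.74 [360.8 165.5  71.7 133.8]
gate scene 0.25 [183.6 172.2  73.1  71.7]
gate top 0.79 [384.6 208.8  26.8  37.4]
gate top 0.28 [214.1 186.3  39.1  58.4]
heatsink scene 0.52 [271.3 233.2  18.   15.1]
heatsink top 0.55 [213.6 193.7  20.4   9.3]
tray_grip scene 0.85 [264.7 237.8  46.8  42.4]
tray_grip scene 0.66 [234.5 213.8  34.6  13.6]
tray_grip top 0.81 [215.1 183.4  41.6  59.9]
tray_grip top 0.57 [269.1 179.2  33.1  35.1]
stop_rail top 0.63 [359.8 166.1  71.4 133.8]
```

```bash
python3 - <<'E'
from h import *
b=cv2.imread('pics/t0.png');a=cv2.imread('pics/s0.png')
c=b[90:270,60:430]; cv2.imwrite('pics/c1.png',cv2.resize(c,None,fx=2.1,fy=2.1,interpolation=cv2.INTER_CUBIC))
c=a[110:310,100:340]; cv2.imwrite('pics/c2.png',cv2.resize(c,None,fx=3,fy=3,interpolation=cv2.INTER_CUBIC)[:600])
E
```

```text
(no output)
```

View pics/c1.png

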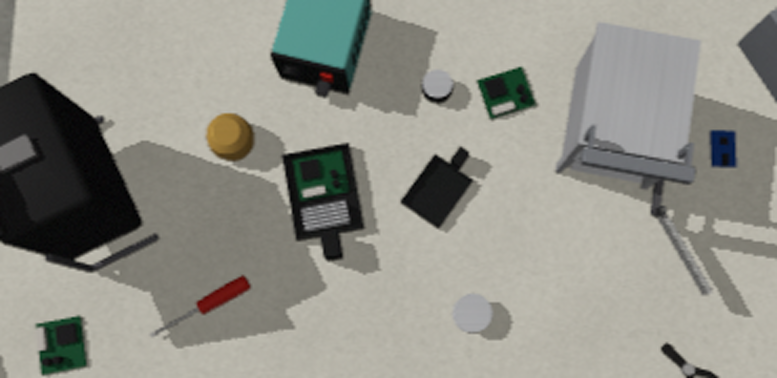

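View pics/c2.png

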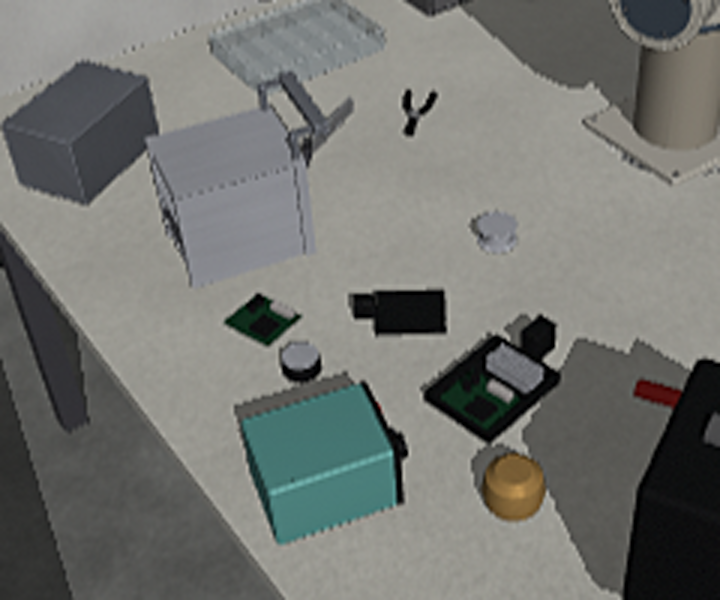

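Top view: the tray meant is at (213,181), holding a green board (213,174) and a heatsink (214,194). The look-alike tray at (269,180) is smaller and empty. The other green boards are at (301,134) and (87,254). The rack is at (361,165), with the gate bar running from its hinge at about (373,190) to its tip at (397,228). Next I work out rough positions.

```bash
cat >> h.py <<'E'
def cam(name,obs=None):
    m=optics.camera_model(name); f=192/np.tan(np.radians(m['fov_y'])/2)
    if name=='wrist':
        o=obs or ctrl.get_obs(); T=np.eye(4);T[:3,:3]=R.from_rotvec(o['orientation']).as_matrix();T[:3,3]=o['ee_pos']
        C=T@np.array(m['hand_eye'])
    else: C=np.linalg.inv(np.array(m['view']))
    return dict(f=f,cx=m['cx'],cy=m['cy'],C=C)
def ray(c,p):
    d=np.array([(p[0]-c['cx'])/c['f'],-(p[1]-c['cy'])/c['f'],-1.]);d=c['C'][:3,:3]@d
    return c['C'][:3,3],d/np.linalg.norm(d)
def atz(c,p,z):
    o,d=ray(c,p);return o+d*(z-o[2])/d[2]
def tri(obsv):
    A=np.zeros((3,3));b=np.zeros(3)
    for o,d in obsv:
        P=np.eye(3)-np.outer(d,d);A+=P;b+=P@o
    X=np.linalg.solve(A,b);return X,[np.linalg.norm(np.cross(X-o,d)) for o,d in obsv]
def proj(c,X):
    p=np.linalg.inv(c['C'])@np.append(X,1);return np.array([c['cx']-c['f']*p[0]/p[2],c['cy']+c['f']*p[1]/p[2]])
E
python3 - <<'E'
from h import *
print(optics.camera_model('top').keys())
c=cam('top');s=cam('scene')
for n,p,z in [('board',(212.8,173.6),10),('boardL',(86.8,253.7),5),('boardR',(301.5,134),5),('gripend',(60+333/2.1,90+258/2.1),52),('gripjoin',(60+329/2.1,90+236/2.1),40),('trayBL',(60+297/2.1,90+240/2.1),20),('trayBR',(60+363/2.1,90+229/2.1),20),('trayTL',(60+284/2.1,90+155/2.1),20),('trayTR',(60+350/2.1,90+144/2.1),20),
 ('hinge',(60+657/2.1,90+188/2.1),90),('tip',(60+708/2.1,90+290/2.1),83),('rTL',(60+598/2.1,90+24/2.1),171),('rTR',(60+700/2.1,90+40/2.1),171),('rBL',(60+582/2.1,90+165/2.1),199),('rBR',(60+695/2.1,90+180/2.1),199),
 ('reel',(60+472/2.1,90+313/2.1),32),('small',(269,180),20),('pliers',(60+690/2.1,90+362/2.1),5),('screwd',(60+220/2.1,90+295/2.1),10),('tc',(60+230/2.1,90+137/2.1),50)]:
    X=atz(c,p,z);print(n,np.round(X),round(np.hypot(*X[:2])))
# scene tri for grip top centre
b=tri([ray(c,(60+331/2.1,90+248/2.1)),ray(s,(100+540/3,110+325/3))]);print(b)
E
```

```text
dict_keys(['fov_y', 'cx', 'cy', 'view'])
board [628. 274.  10.] 685
boardL [363. 682.   5.] 772
boardR [769. -31.   5.] 770
gripend [489. 249.  52.] 549
gripjoin [525. 256.  40.] 584
trayBL [522. 309.  20.] 606
trayBR [539. 205.  20.] 577
trayTL [660. 332.  20.] 739
trayTR [678. 227.  20.] 715
hinge [ 588. -239.   90.] 635
tip [ 435. -307.   83.] 533
rTL [ 812. -141.  171.] 825
rTR [ 787. -287.  171.] 838
rBL [ 596. -102.  199.] 605
rBR [ 574. -254.  199.] 628
reel [406.  37.  32.] 408
small [603.  84.  20.] 609
pliers [ 330. -302.    5.] 448
screwd [437. 429.  10.] 612
tc [682. 413.  50.] 797
(array([504.98930934, 252.88241212,  45.84015942]), [np.float64(0.7235289350558709), np.float64(0.7235289350557881)])
```

```bash
cat >> h.py <<'E'
def pose(yaw,lean,back=True):
    y,l=np.radians([yaw,lean]);u=np.array([np.cos(y),np.sin(y),0]);k=np.array([0,0,1.])
    z=np.sin(l)*u-np.cos(l)*k; x=-(np.cos(l)*u+np.sin(l)*k)
    return np.column_stack([x,np.cross(z,x),z])
def plan(pos,Rt,N,yawway=0):
    o=ctrl.get_obs();R0=R.from_rotvec(o['orientation']);w=(R0.inv()*R.from_matrix(Rt)).as_rotvec()
    n=np.linalg.norm(w)
    if yawway and np.sign(w[2])!=yawway: w=w*(1-2*np.pi/n)
    A=np.zeros((3,3));Rk=R0
    for k in range(N): A+=Rk.as_matrix();Rk=Rk*R.from_rotvec(w/N)
    d=np.linalg.solve(A,np.array(pos)-o['ee_pos'])
    print(N,'rows:',np.round(d/40,3).tolist(),np.round(np.degrees(w)/N/6,3).tolist(),'t',round(o['t'],2))
    return d,w
def st():
    o=ctrl.get_obs();print('t',round(o['t'],2),'p',np.round(o['ee_pos'],1),'F',np.round(o['ft_force'],1),'w',round(o['width'],1),'g',round(o['grasp_force'],1))
    return o
E
python3 - <<'E'
from h import *
for w in(1,-1): print(w,plan([449,-155,260],pose(-9.5,35),20,w)[1])
E
```

```text
20 rows: [-0.802, -0.672, 0.372] [0.527, 0.156, 1.673] t 0.8
1 [1.10466158 0.32578775 3.5035316 ]
20 rows: [0.659, 0.379, -0.187] [-0.371, -0.109, -1.177] t 0.8
-1 [-0.77734582 -0.2292555  -2.4654208 ]
```

```bash
python3 -m jog '[[0.583,-0.507,-0.063,0,0,0,1],[0.583,-0.507,-0.063,0,0,0,1],[0.583,-0.507,-0.063,0,0,0,1],[0.583,-0.507,-0.063,0,0,0,1],[0.583,-0.507,-0.063,0,0,0,1],[0.583,-0.507,-0.063,0,0,0,1],[0.583,-0.507,-0.063,0,0,0,1],[0.583,-0.507,-0.063,0,0,0,1],[0.583,-0.507,-0.063,0,0,0,1],[0.583,-0.507,-0.063,0,0,0,1],[0.583,-0.507,-0.063,0,0,0,1],[0.583,-0.507,-0.063,0,0,0,1],[0.583,-0.507,-0.063,0,0,0,1],[0.583,-0.507,-0.063,0,0,0,1],[0.583,-0.507,-0.063,0,0,0,1]]'
python3 -m jog '[[0,0,0,-0.297,-0.087,-0.942,1],[0,0,0,-0.297,-0.087,-0.942,1],[0,0,0,-0.297,-0.087,-0.942,1],[0,0,0,-0.297,-0.087,-0.942,1],[0,0,0,-0.297,-0.087,-0.942,1],[0,0,0,-0.297,-0.087,-0.942,1],[0,0,0,-0.297,-0.087,-0.942,1],[0,0,0,-0.297,-0.087,-0.942,1],[0,0,0,-0.297,-0.087,-0.942,1],[0,0,0,-0.297,-0.087,-0.942,1],[0,0,0,-0.297,-0.087,-0.942,1],[0,0,0,-0.297,-0.087,-0.942,1],[0,0,0,-0.297,-0.087,-0.942,1]]'
python3 -m jog '[[0,0,0,-0.297,-0.087,-0.942,1],[0,0,0,-0.297,-0.087,-0.942,1],[0,0,0,-0.297,-0.087,-0.942,1],[0,0,0,-0.297,-0.087,-0.942,1],[0,0,0,-0.297,-0.087,-0.942,1],[0,0,0,-0.297,-0.087,-0.942,1],[0,0,0,-0.297,-0.087,-0.942,1],[0,0,0,-0.297,-0.087,-0.942,1],[0,0,0,-0.297,-0.087,-0.942,1],[0,0,0,-0.297,-0.087,-0.942,1],[0,0,0,-0.297,-0.087,-0.942,1],[0,0,0,-0.297,-0.087,-0.942,1],[0,0,0,0,0,0,1]]'
python3 - <<'E'
from h import *
o=st();plan([449,-155,260],pose(-9.5,35),10);print(np.round(o['qpos'],2))
im=save('wrist','w1.png');np.save('w1o.npy',np.r_[o['ee_pos'],o['orientation']])
cv2.imwrite('pics/w1b.png',cv2.resize(im[::-1,::-1,::-1],None,fx=1.5,fy=1.5))
E
```

```text
t: 2.3
ee_pos: [448.8, -154.5, 260.8]
orientation: [3.076, 0.636, 0.001]
ft_force: [-0.0, -0.8, 0.8]
width: 87.9
grasp_force: 0.0
t: 3.6
ee_pos: [448.4, -155.6, 260.7]
orientation: [1.801, 2.076, -0.044]
ft_force: [-1.1, -0.8, 0.2]
width: 87.8
grasp_force: 0.0
t: 4.9
ee_pos: [447.8, -155.8, 260.1]
orientation: [0.289, 2.524, -0.063]
ft_force: [-0.1, -0.5, -0.5]
width: 87.6
grasp_force: 0.0
t 4.9 p [ 447.8 -155.8  260.1] F [-0.1 -0.5 -0.5] w 87.6 g 0.0
10 rows: [-0.002, 0.003, 0.002] [-0.015, -0.008, -0.055] t 4.9
[-0.46 -0.06  2.29  0.44  0.35 -2.17]
```

View pics/w1b.png

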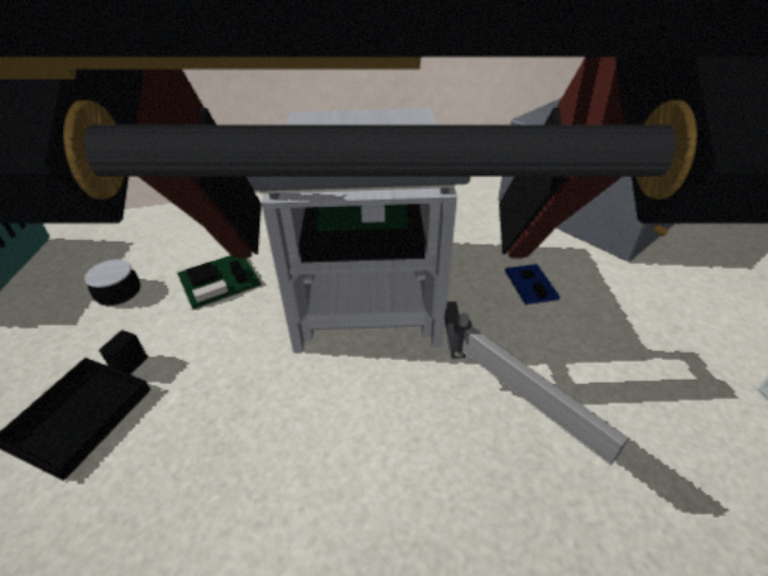

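The rotated wrist view shows the rack's lower mouth at about (365,290), its feet at (292,351) and (446,346), the gate hinge at (456,335) and the bar tip at (617,450). The upper tray has no handle sticking out. Next is a lower second view.

```bash
python3 -m jog '[[0.258,0,0.369,0,0,0,1],[0.258,0,0.369,0,0,0,1],[0.258,0,0.369,0,0,0,1],[0.258,0,0.369,0,0,0,1],[0.258,0,0.369,0,0,0,1],[0,0,0,0,0,0,1]]'
python3 - <<'E'
from h import *
o=st()
im=save('wrist','w2.png');np.save('w2o.npy',np.r_[o['ee_pos'],o['orientation']])
a=cv2.imread('pics/w1.png')[::-1,::-1];b=im[::-1,::-1,::-1]
cv2.imwrite('pics/w1c.png',cv2.resize(a[120:310,165:425],None,fx=3,fy=3,interpolation=cv2.INTER_CUBIC))
cv2.imwrite('pics/w2c.png',cv2.resize(b[120:320,170:436],None,fx=3,fy=3,interpolation=cv2.INTER_CUBIC))
E
```

```text
t: 5.55
ee_pos: [451.6, -146.3, 182.8]
orientation: [0.303, 2.547, -0.075]
ft_force: [0.1, 0.3, 0.2]
width: 87.7
grasp_force: 0.0
t 5.55 p [ 451.6 -146.3  182.8] F [0.1 0.3 0.2] w 87.7 g 0.0
```

View pics/w1c.png

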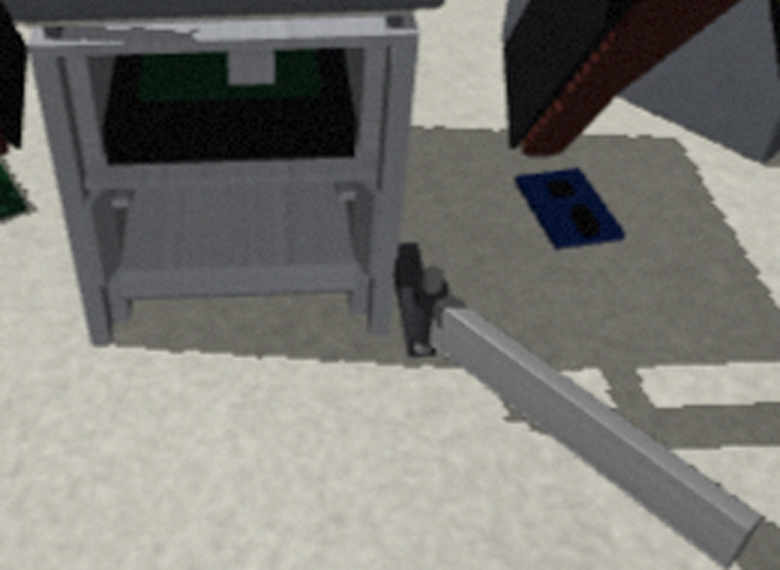

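View pics/w2c.png

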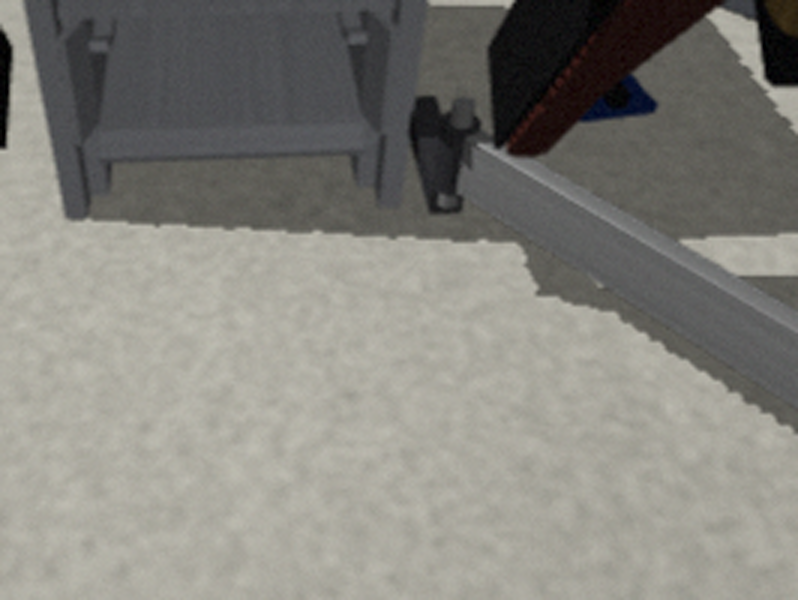

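```bash
cat > fit.py <<'E'
from h import *
def oc(i):
    a=np.load(f'w{i}o.npy');return cam('wrist',dict(ee_pos=a[:3],orientation=a[3:]))
def px(i,p):
    ox,oy={1:(165,120),2:(170,120)}[i]
    return 511-(ox+(p[0]+.5)/3-.5),383-(oy+(p[1]+.5)/3-.5)
C={1:oc(1),2:oc(2)}
E
python3 - <<'E'
from fit import *
for n,a,b in [('LO',(93,344),(65,218)),('LI',(110,342),(90,215)),('RI',(371,334),(378,208)),('RO',(392,333),(403,207))]:
    print(n,*[np.round(atz(C[i],px(i,p),0),1) for i,p in((1,a),(2,b))],'tri',np.round(tri([ray(C[1],px(1,a)),ray(C[2],px(2,b))])[0],1))
for n,a,b in [('pin',(433,272),(463,103)),('silL',(118,272),(95,138)),('silR',(362,268),(373,132))]:
    print(n,[np.round(v,1) for v in tri([ray(C[1],px(1,a)),ray(C[2],px(2,b))])])
print('tip top/bot',atz(C[1],px(1,(757,516)),83),atz(C[1],px(1,(728,566)),57))
print('bar start',atz(C[1],px(1,(452,306)),83), atz(C[2],px(2,(478,145)),83))
E
```

```text
LO [ 635.1 -104.2    0. ] [ 635.3 -103.1    0. ] tri [ 6.358e+02 -1.036e+02 -5.000e-01]
LI [ 634.4 -112.7   -0. ] [ 634.5 -114.1    0. ] tri [ 631.6 -113.5    2.8]
RI [ 608.4 -241.2    0. ] [ 607.6 -240.     0. ] tri [ 613.7 -242.9   -6. ]
RO [ 606.5 -251.6    0. ] [ 605.5 -251.     0. ] tri [ 610.6 -253.3   -4.9]
pin [array([ 557. , -245.6,   90.9]), array([0., 0.])]
silL [array([ 659.8, -122.2,   22.8]), array([0.1, 0.1])]
silR [array([ 627.5, -241.6,   27.7]), array([0.6, 0.6])]
tip top/bot [ 433.82403929 -310.433198     83.        ] [ 431.52518096 -307.42704667   57.        ]
bar start [ 544.43089441 -249.76969465   83.        ] [ 543.04471043 -246.39585086   83.        ]
```

```bash
cat > kin.py <<'E'
from h import *
from scipy.optimize import least_squares
D=[([-1.182,.42375,1.63058],[247.7,-573.28,222.0],[-3.0752,-.63588,0]),([-.46,-.06,2.29],np.load('w1o.npy')[:3],np.load('w1o.npy')[3:]),
   (np.load('q2.npy')[:3],np.load('w2o.npy')[:3],np.load('w2o.npy')[3:])]
def wc(p,rv,d): return np.array(p)-d*R.from_rotvec(rv).as_matrix()[:,2]
def res(v):
    a,L2,L3,h,d=v;e=[]
    for q,p,rv in D:
        w=wc(p,rv,d);e+=[a+L2*np.sin(q[1])+L3*np.sin(q[1]+q[2])-np.hypot(*w[:2]),h+L2*np.cos(q[1])+L3*np.cos(q[1]+q[2])-w[2]]
    return np.array(e+[a*.02])
S=least_squares(res,[0,450,450,300,250])
def ik(p,Rm):
    a,L2,L3,h,d=S.x;w=np.array(p)-d*Rm[:,2];r=np.hypot(*w[:2])-a;z=w[2]-h
    c=(r*r+z*z-L2**2-L3**2)/2/L2/L3;j3=np.arccos(np.clip(c,-1,1));j2=np.arctan2(r,z)-np.arctan2(L3*np.sin(j3),L2+L3*c)
    j1=np.arctan2(w[1],w[0]);f=j2+j3;fd=np.array([np.sin(f)*np.cos(j1),np.sin(f)*np.sin(j1),np.cos(f)])
    return np.round([j1,j2,j3,np.arccos(fd@Rm[:,2])],2),c
E
python3 - <<'E'
from h import *
np.save('q2.npy',ctrl.get_obs()['qpos'])
from kin import *
print(np.round(ctrl.get_obs()['qpos'],2),np.round(S.x),np.round(res(S.x),1))
m=np.array([620.6,-177.5]);yr=np.radians(-11.1);u=np.array([np.cos(yr),np.sin(yr)])
for l in(30,35,38):
  for x in(-90,-20,82):
    g=m+u*(x-96);Rm=pose(-11.1,l);T=np.array([*g,82])+19*Rm[:,2]
    print(l,x,np.round(T),ik(T,Rm))
E
```

```text
[-0.41  0.12  2.36  0.83  0.14 -2.54] [ 23. 539. 426. 184. 247.] [-2.7  8.1 -8.2 -2.7 10.9 -5.4  0.5]
30 -90 [ 447. -144.   66.] (array([-0.35,  0.37,  2.46,  0.23]), np.float64(-0.7790599537625797))
30 -20 [ 516. -157.   66.] (array([-0.33,  0.44,  2.31,  0.14]), np.float64(-0.6707812715294956))
30 82 [ 616. -177.   66.] (array([-0.3 ,  0.54,  2.07,  0.05]), np.float64(-0.47481119498401525))
35 -90 [ 449. -144.   66.] (array([-0.36,  0.39,  2.51,  0.37]), np.float64(-0.8060284114688893))
35 -20 [ 517. -157.   66.] (array([-0.33,  0.45,  2.35,  0.27]), np.float64(-0.7028605434512109))
35 82 [ 618. -177.   66.] (array([-0.3 ,  0.54,  2.11,  0.14]), np.float64(-0.51434231014366))
38 -90 [ 450. -144.   67.] (array([-0.36,  0.41,  2.53,  0.47]), np.float64(-0.8210151635522525))
38 -20 [ 518. -157.   67.] (array([-0.33,  0.46,  2.38,  0.36]), np.float64(-0.7207701810046799))
38 82 [ 618. -177.   67.] (array([-0.31,  0.55,  2.14,  0.21]), np.float64(-0.5365140417174223))
```

```bash
cat >> h.py <<'E'
def Rj(q):
    return (R.from_euler('z',q[0])*R.from_euler('y',q[1]+q[2])*R.from_euler('z',q[3])*R.from_euler('y',q[4])*R.from_euler('z',q[5]+np.pi/2))
E
python3 - <<'E'
from h import *
from kin import S,ik
o=ctrl.get_obs();q=o['qpos'];r0=R.from_rotvec(o['orientation'])
print('err',np.degrees((Rj(q).inv()*r0).magnitude()), 'tilt',np.degrees((r0.inv()*R.from_matrix(pose(-11.1,35))).as_rotvec()))
d=247
def seg(qa,qb,N,n):
    a,b=Rj(qa),Rj(qb);w=(a.inv()*b).as_rotvec()
    # exact incremental
    ra,rb=Rj(qa),Rj(np.array(qa)+(np.array(qb)-qa)/N)
    w=(ra.inv()*rb).as_rotvec();s=ra.inv().apply(d*(rb.as_matrix()[:,2]-ra.as_matrix()[:,2]))
    print(n,N,np.round(s/40,3).tolist(),np.round(np.degrees(w)/6,3).tolist())
q1=q.copy();q1[4]=.4;seg(q,q1,5,'j5')
q2=q1.copy();q2[5]=1.4;seg(q1,q2,38,'j6')
q3=q2.copy();q3[3]=np.pi;seg(q2,q3,22,'j4')
print(np.degrees(Rj(q3).as_matrix()[:,2]),Rj(q3).as_matrix().round(2))
for l in(35,38):
  Rm=pose(9.4,l);g=np.array([604,268.5])+np.array([np.cos(.164),np.sin(.164)])*(-97)
  for z in(42,110,200): T=np.array([*g,z])+19*Rm[:,2];print(T.round(),ik(T,Rm))
E
```

```text
err 4.131673683431821e-14 tilt [-0.75481495 -1.76422413 -2.20863356]
j5 5 [0.183, 0.264, -0.008] [-0.408, 0.283, 0.0]
j6 38 [-0.0, 0.0, -0.0] [-0.0, -0.0, 0.989]
j4 22 [0.055, -0.246, -0.005] [0.385, 0.066, 0.924]
[ 46.08842753 -19.81361904 -27.67821703] [[-0.5   0.31  0.8 ]
 [ 0.03  0.94 -0.35]
 [-0.86 -0.15 -0.48]]
[519. 254.  26.] (array([0.55, 0.58, 2.26, 0.35]), np.float64(-0.6374676078434571))
[519. 254.  94.] (array([0.55, 0.43, 2.23, 0.24]), np.float64(-0.614199086759057))
[519. 254. 184.] (array([0.55, 0.26, 2.16, 0.26]), np.float64(-0.5524171558847375))
[520. 255.  27.] (array([0.56, 0.59, 2.28, 0.43]), np.float64(-0.654854357028232))
[520. 255.  95.] (array([0.56, 0.43, 2.26, 0.29]), np.float64(-0.6336900676596562))
[520. 255. 185.] (array([0.56, 0.26, 2.18, 0.25]), np.float64(-0.5746931493503987))
```

```bash
python3 -m jog '[[0.183,0.264,-0.008,-0.408,0.283,0,1],[0.183,0.264,-0.008,-0.408,0.283,0,1],[0.183,0.264,-0.008,-0.408,0.283,0,1],[0.183,0.264,-0.008,-0.408,0.283,0,1],[0.183,0.264,-0.008,-0.408,0.283,0,1],[0,0,0,0,0,0.989,1],[0,0,0,0,0,0.989,1],[0,0,0,0,0,0.989,1]]'
python3 -c "
from h import *
print(ctrl.get_obs()['qpos'].round(3))"
```

```text
t: 6.4
ee_pos: [430.3, -88.3, 172.6]
orientation: [0.653, 2.622, 0.319]
ft_force: [-0.5, 0.1, -0.1]
width: 88.1
grasp_force: 0.0
[-0.442  0.124  2.331  0.803  0.428 -2.222]
```

Tracking is good, so I continue by turning j6 and then sweeping j4.

```bash
python3 -m jog '[[0,0,0,0,0,1,1],[0,0,0,0,0,1,1],[0,0,0,0,0,1,1],[0,0,0,0,0,1,1],[0,0,0,0,0,1,1],[0,0,0,0,0,1,1],[0,0,0,0,0,1,1],[0,0,0,0,0,1,1],[0,0,0,0,0,1,1],[0,0,0,0,0,1,1],[0,0,0,0,0,1,1],[0,0,0,0,0,1,1],[0,0,0,0,0,1,1],[0,0,0,0,0,1,1],[0,0,0,0,0,1,1],[0,0,0,0,0,1,1],[0,0,0,0,0,1,1],[0,0,0,0,0,1,1],[0,0,0,0,0,1,1],[0,0,0,0,0,1,1]]'
python3 -m jog '[[0,0,0,0,0,1,1],[0,0,0,0,0,1,1],[0,0,0,0,0,1,1],[0,0,0,0,0,1,1],[0,0,0,0,0,1,1],[0,0,0,0,0,1,1],[0,0,0,0,0,1,1],[0,0,0,0,0,1,1],[0,0,0,0,0,1,1],[0,0,0,0,0,1,1],[0,0,0,0,0,1,1],[0,0,0,0,0,1,1],[0,0,0,0,0,1,1],[0,0,0,0,0,1,1],[0,0,0,0,0,1,1]]'
python3 - <<'E'
from h import *
o=ctrl.get_obs();q=o['qpos'];print(q.round(3));d=247
qb=q.copy();N=22;qb[3]+=(np.pi-q[3])/N
ra,rb=Rj(q),Rj(qb);w=(ra.inv()*rb).as_rotvec();s=ra.inv().apply(d*(rb.as_matrix()[:,2]-ra.as_matrix()[:,2]))
print(N,np.round(s/40,3).tolist(),np.round(np.degrees(w)/6,3).tolist())
E
```

```text
t: 8.4
ee_pos: [430.3, -88.3, 172.7]
orientation: [2.923, 0.839, 0.746]
ft_force: [-0.5, -0.6, 0.1]
width: 87.9
grasp_force: 0.0
t: 9.9
ee_pos: [430.3, -88.3, 172.7]
orientation: [-2.42, 1.341, -0.49]
ft_force: [0.6, 1.0, 0.1]
width: 87.5
grasp_force: 0.0
[-0.442  0.124  2.331  0.803  0.428  1.444]
22 [0.048, -0.268, -0.006] [0.418, 0.053, 0.924]
```

```bash
python3 -m jog '[[0.048,-0.268,-0.006,0.418,0.053,0.924,1],[0.048,-0.268,-0.006,0.418,0.053,0.924,1],[0.048,-0.268,-0.006,0.418,0.053,0.924,1],[0.048,-0.268,-0.006,0.418,0.053,0.924,1],[0.048,-0.268,-0.006,0.418,0.053,0.924,1],[0.048,-0.268,-0.006,0.418,0.053,0.924,1],[0.048,-0.268,-0.006,0.418,0.053,0.924,1],[0.048,-0.268,-0.006,0.418,0.053,0.924,1],[0.048,-0.268,-0.006,0.418,0.053,0.924,1],[0.048,-0.268,-0.006,0.418,0.053,0.924,1],[0.048,-0.268,-0.006,0.418,0.053,0.924,1],[0.048,-0.268,-0.006,0.418,0.053,0.924,1],[0.048,-0.268,-0.006,0.418,0.053,0.924,1],[0.048,-0.268,-0.006,0.418,0.053,0.924,1],[0.048,-0.268,-0.006,0.418,0.053,0.924,1],[0.048,-0.268,-0.006,0.418,0.053,0.924,1],[0.048,-0.268,-0.006,0.418,0.053,0.924,1],[0.048,-0.268,-0.006,0.418,0.053,0.924,1],[0.048,-0.268,-0.006,0.418,0.053,0.924,1],[0.048,-0.268,-0.006,0.418,0.053,0.924,1]]'
cat > fk.py <<'E'
# full numeric FK fitted to logged (q,p); IK by least squares
from h import *
from scipy.optimize import least_squares
import os
def logq():
    o=ctrl.get_obs();a=np.load('qlog.npy') if os.path.exists('qlog.npy') else np.array([[-1.18201,.42375,1.63058,0,1.08863,-.01903,247.7025,-573.2814,222.0033],[*np.load('q2.npy'),*np.load('w2o.npy')[:3]]])
    np.save('qlog.npy',np.vstack([a,[*o['qpos'],*o['ee_pos']]]))
def fk(q,v):
    a,L2,e,L3,h,d=v;c=a+L2*np.sin(q[1])+L3*np.sin(q[1]+q[2])+e*np.cos(q[1]+q[2]);z=h+L2*np.cos(q[1])+L3*np.cos(q[1]+q[2])-e*np.sin(q[1]+q[2])
    return np.array([c*np.cos(q[0]),c*np.sin(q[0]),z])+d*Rj(q).as_matrix()[:,2]
def params():
    A=np.load('qlog.npy')
    f=lambda v:np.r_[np.concatenate([fk(r[:6],v)-r[6:] for r in A]),.002*v[2],.002*v[0]]
    s=least_squares(f,[23,539,0,426,184,247]);return s.x,np.abs(s.fun).max()
LO=np.array([-3,-.9,.09,-1.31,.11,-2.54]);HI=np.array([3,2.11,2.58,4.45,2.69,2.54])
def solve(p,Rm,q0,v):
    Rt=R.from_matrix(Rm);f=lambda q:np.r_[fk(q,v)-p,300*(Rt.inv()*Rj(q)).as_rotvec()]
    s=least_squares(f,np.clip(q0,LO+1e-3,HI-1e-3),bounds=(LO,HI));return s.x,np.abs(s.fun).max()
E
python3 - <<'E'
from fk import *
logq();v,e=params();o=ctrl.get_obs();print(v.round(1),e,o['qpos'].round(2))
q=o['qpos']
Rm=pose(9.4,38);u=np.array([np.cos(.164),np.sin(.164)])
for z in(200,120,42):
    g=np.array([604,268.5])-97*u;T=np.array([*g,z])+19*Rm[:,2];q,e=solve(T,Rm,q,v);print('tray',z,q.round(2),round(e,2))
yr=np.radians(-11.1);u2=np.array([np.cos(yr),np.sin(yr)])
for x in(-200,-90,-20,82):
  Rm=pose(-11.1,38);T=np.array([*(np.array([620.6,-177.5])+u2*(x-97)),82])+19*Rm[:,2];q,e=solve(T,Rm,q,v);print('rack',x,q.round(2),round(e,2))
E
```

```text
t: 11.9
ee_pos: [528.4, -191.8, 281.8]
orientation: [0.07, 2.051, -0.385]
ft_force: [-0.3, -0.1, 0.9]
width: 87.8
grasp_force: 0.0
[-22.  550.4  97.2 526.2 383.2 331.5] 10.975064030812803 [-0.4   0.16  2.41  3.04  0.54  1.36]
tray 200 [0.58 0.3  2.22 4.45 0.25 0.59] 16.96
tray 120 [0.61 0.46 2.18 4.3  0.29 0.79] 0.0
tray 42 [0.61 0.66 2.16 3.9  0.4  1.21] 0.0
rack -200 [-0.54  0.53  2.58  2.76  0.62  1.6 ] 6.41
rack -90 [-0.4   0.51  2.41  2.85  0.45  1.67] 0.0
rack -20 [-0.36  0.53  2.27  2.84  0.34  1.73] 0.0
rack 82 [-0.32  0.59  2.07  2.74  0.2   1.86] 0.0
```

```bash
python3 - <<'E'
s=open('fk.py').read()
s=s.replace("a,L2,e,L3,h,d=v;","a,L2,e,L3,h,d,b=v;").replace("np.array([c*np.cos(q[0]),c*np.sin(q[0]),z])","np.array([c*np.cos(q[0])-b*np.sin(q[0]),c*np.sin(q[0])+b*np.cos(q[0]),z])").replace("[23,539,0,426,184,247]","[23,539,0,426,184,247,12]")
open('fk.py','w').write(s)
E
python3 - <<'E'
from fk import *
v,e=params();o=ctrl.get_obs();print(v.round(1),e)
q=o['qpos']
for L in(38,):
 Rm=pose(9.4,L);u=np.array([np.cos(.164),np.sin(.164)])
 for z in(200,120,42):
    g=np.array([604,268.5])-97*u;T=np.array([*g,z])+19*Rm[:,2];q,e=solve(T,Rm,q,v);print('tray',z,T.round(),q.round(2),round(e,2))
 yr=np.radians(-11.1);u2=np.array([np.cos(yr),np.sin(yr)])
 for x in(-200,-90,-20,82):
  Rm=pose(-11.1,L);T=np.array([*(np.array([620.6,-177.5])+u2*(x-97)),82])+19*Rm[:,2];q,e=solve(T,Rm,q,v);print('rack',x,T.round(),q.round(2),round(e,2))
E
```

```text
[ -2.5 562.3  79.  488.9 318.3 311.6  11.8] 0.1579230210185054
tray 200 [520. 255. 185.] [0.55 0.29 2.22 4.45 0.23 0.56] 14.42
tray 120 [520. 255. 105.] [0.56 0.46 2.21 4.16 0.29 0.89] 0.0
tray 42 [520. 255.  27.] [0.56 0.65 2.21 3.77 0.42 1.3 ] 0.0
rack -200 [ 341. -123.   67.] [-0.58  0.47  2.58  2.63  0.51  1.69] 21.15
rack -90 [ 449. -144.   67.] [-0.43  0.51  2.45  2.83  0.5   1.66] 0.0
rack -20 [ 517. -157.   67.] [-0.38  0.53  2.31  2.82  0.37  1.72] 0.0
rack 82 [ 617. -177.   67.] [-0.34  0.59  2.1   2.72  0.22  1.86] 0.0
```

```bash
cat >> fk.py <<'E'
def path(d,w,N):
    v,_=params();o=ctrl.get_obs();q=o['qpos'];r=R.from_rotvec(o['orientation']);p=o['ee_pos'].copy();em=0;out=[]
    for k in range(N):
        p=p+r.apply(d);r=r*R.from_rotvec(w/N);q2,e=solve(p,r.as_matrix(),q,v);em=max(em,e);out.append(np.r_[q2,p]);q=q2
    out=np.array(out);print('ikerr',round(em,2),'minj5',out[:,4].min().round(2),'maxdq',np.abs(np.diff(out[:,:6],axis=0)).max(0).round(2),'zmin',out[:,8].min().round());print(out[[N//3,2*N//3,N-1]].round(2))
E
python3 - <<'E'
from fk import *
Rm=pose(9.4,38);u=np.array([np.cos(.164),np.sin(.164),0])
T=np.array([604,268.5,110])-167*u+19*Rm[:,2];print(T)
d,w=plan(T,Rm,20);path(d,w,20)
E
```

```text
[450.78128187 243.14512283  95.02779568]
20 rows: [0.191, 0.576, 0.013] [-0.214, 0.181, -0.027] t 11.9
ikerr 0.0 minj5 0.38 maxdq [0.06 0.02 0.01 0.06 0.02 0.03] zmin 95.0
[[-2.0000e-02  2.7000e-01  2.4400e+00  3.4400e+00  5.2000e-01  1.2000e+00
   5.2661e+02 -4.2730e+01  2.0065e+02]
 [ 3.6000e-01  3.8000e-01  2.4100e+00  3.7700e+00  4.7000e-01  1.1500e+00
   4.9682e+02  1.1106e+02  1.3527e+02]
 [ 6.5000e-01  4.4000e-01  2.3400e+00  4.0200e+00  3.8000e-01  1.1200e+00
   4.5078e+02  2.4315e+02  9.5030e+01]]
```

```bash
python3 -m jog '[[0.191,0.576,0.013,-0.214,0.181,-0.027,1],[0.191,0.576,0.013,-0.214,0.181,-0.027,1],[0.191,0.576,0.013,-0.214,0.181,-0.027,1],[0.191,0.576,0.013,-0.214,0.181,-0.027,1],[0.191,0.576,0.013,-0.214,0.181,-0.027,1],[0.191,0.576,0.013,-0.214,0.181,-0.027,1],[0.191,0.576,0.013,-0.214,0.181,-0.027,1],[0.191,0.576,0.013,-0.214,0.181,-0.027,1],[0.191,0.576,0.013,-0.214,0.181,-0.027,1],[0.191,0.576,0.013,-0.214,0.181,-0.027,1],[0.191,0.576,0.013,-0.214,0.181,-0.027,1],[0.191,0.576,0.013,-0.214,0.181,-0.027,1],[0.191,0.576,0.013,-0.214,0.181,-0.027,1],[0.191,0.576,0.013,-0.214,0.181,-0.027,1],[0.191,0.576,0.013,-0.214,0.181,-0.027,1],[0.191,0.576,0.013,-0.214,0.181,-0.027,1],[0.191,0.576,0.013,-0.214,0.181,-0.027,1],[0.191,0.576,0.013,-0.214,0.181,-0.027,1],[0.191,0.576,0.013,-0.214,0.181,-0.027,1],[0.191,0.576,0.013,-0.214,0.181,-0.027,1]]'
python3 -m jog '[[0,0,0,0,0,0,1]]'
python3 - <<'E'
from fk import *
logq();o=st();print(o['qpos'].round(2))
im=save('wrist','w3.png');np.save('w3o.npy',np.r_[o['ee_pos'],o['orientation']])
cv2.imwrite('pics/w3b.png',cv2.resize(im[::-1,::-1,::-1],None,fx=1.5,fy=1.5,interpolation=cv2.INTER_CUBIC))
E
```

```text
t: 13.9
ee_pos: [448.2, 244.0, 93.2]
orientation: [-0.207, 2.474, 0.071]
ft_force: [-0.2, -0.2, -0.5]
width: 87.7
grasp_force: 0.0
t: 14.0
ee_pos: [448.3, 244.7, 93.3]
orientation: [-0.21, 2.473, 0.072]
ft_force: [0.9, 0.1, 0.1]
width: 88.0
grasp_force: 0.0
t 14.0 p [448.3 244.7  93.3] F [0.9 0.1 0.1] w 88.0 g 0.0
[0.65 0.45 2.35 4.   0.38 1.13]
```

View pics/w3b.png

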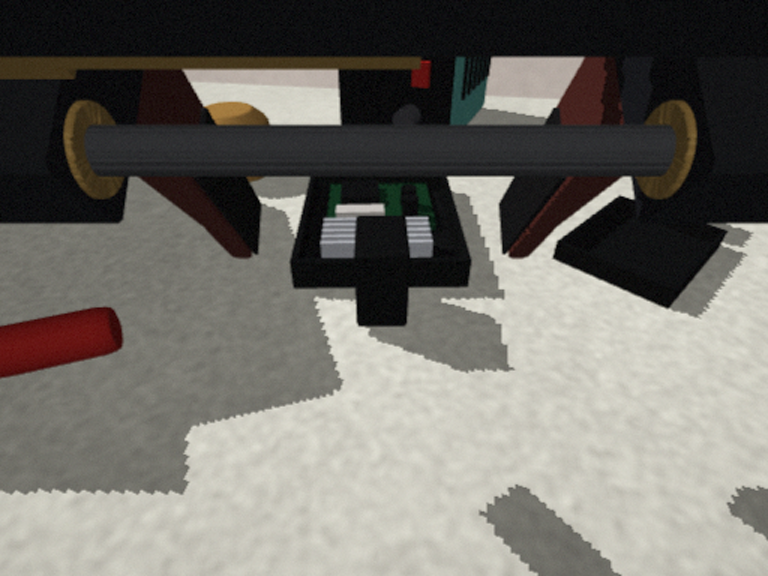

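The crop confirms it: this is the larger tray, with the green board and heatsink in it and its grip block at (382,270). The smaller look-alike lies at (645,250).

```bash
python3 - <<'E'
from h import *
a=np.load('w3o.npy');c=cam('wrist',dict(ee_pos=a[:3],orientation=a[3:]))
P=lambda x,y:(511-((x+.5)/1.5-.5),383-((y+.5)/1.5-.5))
g={}
for n,x,y,z in [('FL',294,288,0),('FR',470,286,0),('TL',291,262,20),('TR',471,262,20),('GL',358,325,4),('GR',407,325,4)]:
    g[n]=atz(c,P(x,y),z);print(n,g[n].round(1))
for l,r,xo in(('FL','FR',-70),('TL','TR',-70),('GL','GR',-112)):
    dv=g[l]-g[r];print(np.hypot(*dv[:2]).round(1),'yaw',np.degrees(np.arctan2(-dv[0],dv[1])).round(1),'mid',((g[l]+g[r])/2).round(1))
mf=(g['FL']+g['FR']+g['TL']+g['TR'])/4;mg=(g['GL']+g['GR'])/2;dd=mf-mg;print('axis yaw',np.degrees(np.arctan2(dd[1],dd[0])),np.hypot(*dd[:2]))
# project model check
yw=np.radians(9.4);u=np.array([np.cos(yw),np.sin(yw),0]);o=mf*[1,1,0]+70*u;print('origin',o)
E
```

```text
FL [523.4 312.4   0. ]
FR [544.  203.5   0. ]
TL [523.1 311.8  20. ]
TR [541.2 205.1  20. ]
GL [491.8 264.7   4. ]
GR [496.4 237.7   4. ]
110.8 yaw 10.7 mid [533.7 257.9   0. ]
108.2 yaw 9.6 mid [532.1 258.5  20. ]
27.3 yaw 9.6 mid [494.1 251.2   4. ]
axis yaw 10.206077379583384 39.47358146468783
origin [601.98207297 269.61972556   0.        ]
```

```bash
python3 - <<'E'
from fk import *
Rm=pose(10.1,38)
T=np.array([507.5,253.6,36])+19*Rm[:,2];print(T)
d,w=plan(T,Rm,10);path(d,w,10)
E
```

```text
[519.01629292 255.65136421  21.02779568]
10 rows: [-0.03, -0.0, 0.253] [-0.006, -0.002, -0.005] t 14.05
ikerr 0.0 minj5 0.39 maxdq [0.01 0.02 0.01 0.04 0.01 0.03] zmin 21.0
[[6.1000e-01 5.4000e-01 2.3000e+00 3.8600e+00 4.1000e-01 1.2400e+00
  4.7658e+02 2.4832e+02 6.4360e+01]
 [5.8000e-01 6.1000e-01 2.2600e+00 3.7900e+00 4.2000e-01 1.3000e+00
  4.9780e+02 2.5196e+02 4.2690e+01]
 [5.6000e-01 6.7000e-01 2.2100e+00 3.7300e+00 4.3000e-01 1.3400e+00
  5.1902e+02 2.5565e+02 2.1030e+01]]
```

```bash
python3 -m jog '[[-0.03,0,0.253,-0.006,-0.002,-0.005,1],[-0.03,0,0.253,-0.006,-0.002,-0.005,1],[-0.03,0,0.253,-0.006,-0.002,-0.005,1],[-0.03,0,0.253,-0.006,-0.002,-0.005,1],[-0.03,0,0.253,-0.006,-0.002,-0.005,1],[-0.03,0,0.253,-0.006,-0.002,-0.005,1],[-0.03,0,0.253,-0.006,-0.002,-0.005,1],[-0.03,0,0.253,-0.006,-0.002,-0.005,1],[-0.03,0,0.253,-0.006,-0.002,-0.005,1],[-0.03,0,0.253,-0.006,-0.002,-0.005,1],[0,0,0,0,0,0,1]]'
python3 - <<'E'
from fk import *
Rm=pose(10.1,38)
T=np.array([507.5,253.6,36])+19*Rm[:,2]
plan(T,Rm,1)
im=save('wrist','w4.png')
cv2.imwrite('pics/w4b.png',cv2.resize(im[::-1,::-1,::-1],None,fx=1.5,fy=1.5,interpolation=cv2.INTER_CUBIC))
E
```

```text
t: 15.15
ee_pos: [518.9, 254.4, 18.8]
orientation: [-0.218, 2.473, 0.073]
ft_force: [-0.2, -0.0, 0.3]
width: 88.1
grasp_force: 0.0
1 rows: [-0.041, 0.029, -0.038] [-0.018, -0.026, 0.0] t 15.15
```

View pics/w4b.png

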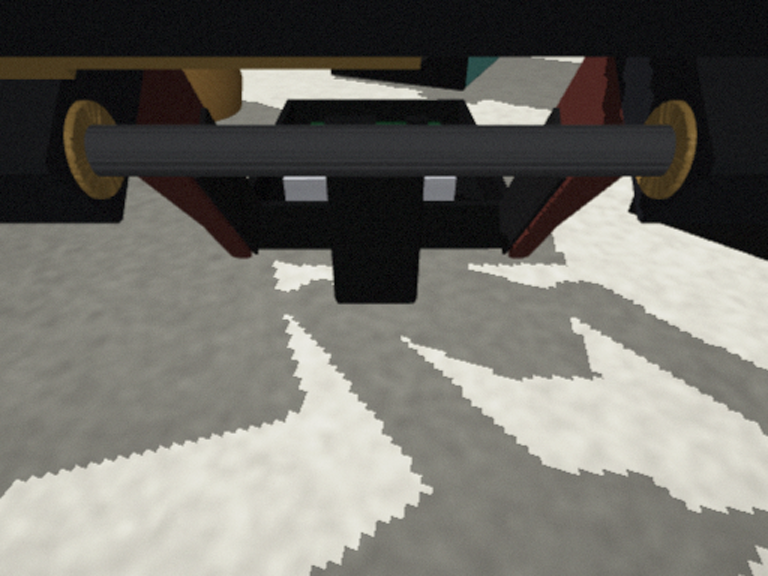

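```bash
python3 -m jog '[[-0.041,0.03,-0.038,-0.018,-0.026,0,1],[0,0,0,0,0,0,1],[0,0,0,0,0,0,0],[0,0,0,0,0,0,0],[0,0,0,0,0,0,0],[0,0,0,0,0,0,0],[0,0,0,0,0,0,0],[0,0,0,0,0,0,0],[0,0,0,0,0,0,0],[0,0,0,0,0,0,0]]'; python3 -m jog '[[0,0,0,0,0,0,0],[0,0,0,0,0,0,0],[0,0,0,0,0,0,0]]'
python3 - <<'E'
from fk import *
logq();o=st();print(o['moment'].round(2),(R.from_rotvec(o['orientation']).as_matrix()).round(3).tolist())
Rm=pose(10.1,38);plan(o['ee_pos']+[0,0,10],Rm,5)
E
```

```text
t: 16.2
ee_pos: [518.2, 255.6, 21.9]
orientation: [-0.219, 2.47, 0.076]
ft_force: [-0.2, 1.7, 0.1]
width: 28.0
grasp_force: 30.0
t: 16.5
ee_pos: [518.2, 255.6, 21.9]
orientation: [-0.219, 2.47, 0.076]
ft_force: [0.9, 1.3, 0.2]
width: 28.2
grasp_force: 30.0
t 16.5 p [518.2 255.6  21.9] F [0.9 1.3 0.2] w 28.2 g 30.0
[0.03 0.25 0.04] [[-0.776, -0.176, 0.606], [-0.138, 0.984, 0.108], [-0.616, 0.0, -0.788]]
5 rows: [-0.031, 0.0, -0.039] [0.001, 0.0, 0.0] t 16.5
```

```bash
python3 -m jog '[[-0.031,0,-0.039,0,0,0,0],[-0.031,0,-0.039,0,0,0,0],[-0.031,0,-0.039,0,0,0,0],[-0.031,0,-0.039,0,0,0,0],[-0.031,0,-0.039,0,0,0,0],[0,0,0,0,0,0,0],[0,0,0,0,0,0,0]]'
python3 - <<'E'
from fk import *
o=st();print(o['moment'].round(2))
im=save('wrist','w5.png');a=cv2.imread('pics/w4.png')
cv2.imwrite('pics/w5b.png',np.vstack([cv2.resize(x[::-1,::-1][55:225,130:380],None,fx=1.75,fy=1.75,interpolation=cv2.INTER_CUBIC) for x in(a,im[:,:,::-1])]))
E
```

```text
t: 17.2
ee_pos: [518.3, 255.6, 31.9]
orientation: [-0.219, 2.47, 0.076]
ft_force: [0.1, 0.1, -2.6]
width: 28.0
grasp_force: 30.0
t 17.2 p [518.3 255.6  31.9] F [ 0.1  0.1 -2.6] w 28.0 g 30.0
[-0.15  0.74 -0.02]
```

View pics/w5b.png

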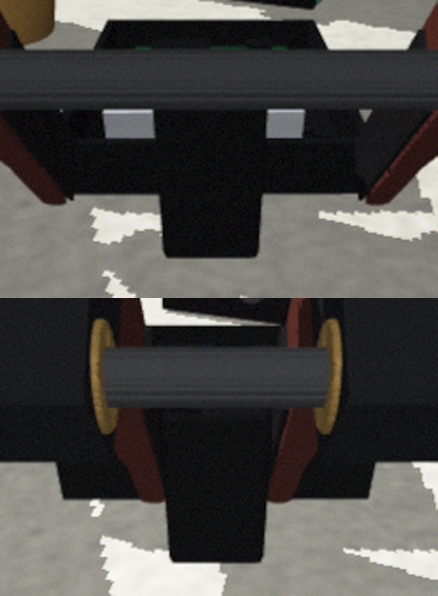

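The upper crop is before the lift and the lower one after. The block is held between the pads and the tray stayed roughly level: the far wall moved 7 px and the block bottom 5 px. I lift further and check for slip.

```bash
python3 -m jog '[[-0.062,0,-0.078,0,0,0,0],[-0.062,0,-0.078,0,0,0,0],[-0.062,0,-0.078,0,0,0,0],[-0.062,0,-0.078,0,0,0,0],[-0.062,0,-0.078,0,0,0,0],[0,0,0,0,0,0,0],[0,0,0,0,0,0,0]]'
python3 - <<'E'
from fk import *
o=st();print(o['moment'].round(2))
im=save('wrist','w6.png')
def rows(fn):
    g=cv2.cvtColor(cv2.imread('pics/'+fn)[::-1,::-1],cv2.COLOR_BGR2GRAY).astype(int);
    d=np.diff(g,axis=0)
    # block bottom at col ~254; wall bottom at col 180; far wall top col 240
    return [int(d[200:280,c].argmax()+200) for c in (250,256,262)],[int(d[150:210,c].argmax()+150) for c in (172,178,330)],g[55:85,236:262].mean(1).round().astype(int).tolist()
for f in('w5.png','w6.png'): print(rows(f))
E
```

```text
t: 17.95
ee_pos: [518.5, 255.7, 52.0]
orientation: [-0.218, 2.47, 0.076]
ft_force: [0.6, 0.0, -3.7]
width: 27.9
grasp_force: 30.0
t 17.95 p [518.5 255.7  52. ] F [ 0.6  0.  -3.7] w 27.9 g 30.0
[-0.04  0.79  0.02]
([205, 205, 206], [169, 169, 169], [14, 15, 14, 15, 14, 15, 15, 17, 34, 70, 117, 169, 198, 218, 229, 167, 20, 15, 15, 15, 15, 14, 16, 16, 14, 16, 18, 25, 41, 48])
([206, 206, 206], [169, 169, 169], [16, 16, 15, 15, 15, 14, 16, 15, 15, 15, 15, 15, 16, 16, 15, 19, 23, 16, 15, 15, 16, 17, 17, 16, 16, 17, 20, 28, 43, 51])
```

```bash
cat > geo.py <<'E'
from fk import *
MR=np.array([620.6,-177.5,0]);YR=np.radians(-11.1);UR=np.array([np.cos(YR),np.sin(YR),0]);VR=np.array([-np.sin(YR),np.cos(YR),0])
GX=-97.
def tcp(x,y,zb,yaw=-11.1,lean=38,gx=None):   # TCP for tray origin at rack x,y, underside zb
    Rm=pose(yaw,lean);ud=np.array([np.cos(np.radians(yaw)),np.sin(np.radians(yaw)),0])
    g=MR+x*UR+y*VR+(GX if gx is None else gx)*ud; t=g+19*Rm[:,2];t[2]=zb+21.9;return t,Rm
def rk():
    o=ctrl.get_obs();r=R.from_rotvec(o['orientation']).as_matrix();g=o['ee_pos']-19*r[:,2];yaw=np.arctan2(-r[0,1],r[1,1]);ud=np.array([np.cos(yaw),np.sin(yaw),0])
    p=g-GX*ud-MR;print('tray in rack x %.1f y %.1f z %.1f yaw %.2f'%(p@UR,p@VR,o['ee_pos'][2]-21.9,np.degrees(yaw-YR)),'F',(o['ft_force']@np.column_stack([UR,VR,[0,0,1]])).round(1),'M',o['moment'].round(2),'t',round(o['t'],2),'g',o['grasp_force'].round(),'j45',o['qpos'][3:].round(2))
E
python3 - <<'E'
from geo import *
o=ctrl.get_obs();c=cam('wrist',o)
X=atz(c,(511-255,383-206.0),o['ee_pos'][2]-21.9+4)
r=R.from_rotvec(o['orientation']).as_matrix();g=o['ee_pos']-19*r[:,2];yaw=np.arctan2(-r[0,1],r[1,1]);ud=np.array([np.cos(yaw),np.sin(yaw),0]);print('grasp x in tray',(g-X)@ud-112,'lat',(g-X)@[-ud[1],ud[0],0])
for cc in(172,178,330):
  X=atz(c,(511-cc,383-169.5),o['ee_pos'][2]-21.9);print('via wall',(g-X)@ud-70)
T,Rm=tcp(-110,0,70)
d,w=plan(o['ee_pos']+[0,0,40],Rj(o['qpos']).as_matrix(),6)
path(d,w,6)
# straight segment from lifted
import h
v,_=params()
q=o['qpos'];p0=o['ee_pos']+[0,0,38];r0=R.from_matrix(r);wt=(r0.inv()*R.from_matrix(Rm)).as_rotvec()
for s in np.linspace(0,1,6):
    q,e=solve(p0+s*(T-p0),(r0*R.from_rotvec(s*wt)).as_matrix(),q,v);print(s,q.round(2),round(e,2))
for x in(-110,-90,-60,0,92):
    T2,_=tcp(x,0,43);q,e=solve(T2,Rm,q,v);print(x,T2.round(),q.round(2),round(e,2))
E
```

```text
grasp x in tray -98.55978742847599 lat 0.8052898129656434
via wall -97.14786929759671
via wall -97.14145398157282
via wall -96.97905761752088
6 rows: [-0.103, 0.0, -0.131] [0.0, -0.0, 0.0] t 18.0
ikerr 0.0 minj5 0.3 maxdq [0.   0.02 0.   0.04 0.01 0.04] zmin 59.0
[[5.6000e-01 5.4000e-01 2.2200e+00 3.9100e+00 3.4000e-01 1.1400e+00
  5.1846e+02 2.5565e+02 7.1860e+01]
 [5.6000e-01 5.1000e-01 2.2200e+00 3.9900e+00 3.1000e-01 1.0600e+00
  5.1846e+02 2.5565e+02 8.5190e+01]
 [5.6000e-01 4.9000e-01 2.2200e+00 4.0300e+00 3.0000e-01 1.0200e+00
  5.1846e+02 2.5565e+02 9.1860e+01]]
0.0 [0.56 0.5  2.22 4.01 0.31 1.03] 0.0
0.2 [0.43 0.46 2.32 3.78 0.34 1.23] 0.0
0.4 [0.27 0.44 2.41 3.54 0.39 1.39] 0.0
0.6000000000000001 [0.05 0.43 2.47 3.29 0.42 1.51] 0.0
0.8 [-0.19  0.42  2.5   3.04  0.45  1.61] 0.0
1.0 [-0.45  0.42  2.5   2.78  0.45  1.7 ] 0.0
-110 [ 429. -140.   65.] [-0.45  0.53  2.5   2.84  0.55  1.63] 0.0
-90 [ 449. -144.   65.] [-0.43  0.52  2.46  2.84  0.51  1.65] 0.0
-60 [ 478. -150.   65.] [-0.41  0.53  2.4   2.84  0.45  1.68] 0.0
0 [ 537. -161.   65.] [-0.37  0.55  2.28  2.82  0.35  1.73] 0.0
92 [ 627. -179.   65.] [-0.34  0.6   2.08  2.72  0.22  1.87] 0.0
```

```bash
python3 -m jog '[[-0.05,0,-0.064,0,0,0,0],[-0.1,0,-0.128,0,0,0,0],[-0.12,0,-0.153,0,0,0,0],[-0.12,0,-0.153,0,0,0,0],[-0.12,0,-0.153,0,0,0,0],[-0.07,0,-0.09,0,0,0,0],[-0.03,0,-0.04,0,0,0,0],[0,0,0,0,0,0,0]]'
python3 - <<'E'
from geo import *
T,Rm=tcp(-110,0,70)
d,w=plan(T,Rm,30);path(d,w,30);rk()
E
```

```text
t: 18.8
ee_pos: [518.6, 255.7, 91.8]
orientation: [-0.218, 2.47, 0.076]
ft_force: [-0.1, -0.2, -2.6]
width: 28.0
grasp_force: 30.0
30 rows: [0.058, -0.332, -0.046] [0.073, 0.0, 0.093] t 18.8
ikerr 0.0 minj5 0.31 maxdq [0.04 0.   0.01 0.04 0.01 0.03] zmin 92.0
[[ 2.7000e-01  4.5000e-01  2.3600e+00  3.5600e+00  3.5000e-01  1.3500e+00
   5.0281e+02  1.0706e+02  9.1820e+01]
 [-8.0000e-02  4.3000e-01  2.4600e+00  3.1500e+00  4.1000e-01  1.5700e+00
   4.7116e+02 -2.5090e+01  9.1850e+01]
 [-4.5000e-01  4.2000e-01  2.5000e+00  2.7800e+00  4.5000e-01  1.7000e+00
   4.2895e+02 -1.3990e+02  9.1900e+01]]Traceback (most recent call last):
  File "<stdin>", line 3, in <module>
  File "geo.py", line 9, in rk
    p=g-GX*ud-MR;print('tray in rack x %.1f y %.1f z %.1f yaw %.2f'%(p@UR,p@VR,o['ee_pos'][2]-21.9,np.degrees(yaw-YR)),'F',(o['ft_force']@np.column_stack([UR,VR,[0,0,1]])).round(1),'M',o['moment'].round(2),'t',round(o['t'],2),'g',o['grasp_force'].round(),'j45',o['qpos'][3:].round(2))
                                                                                                                                                                                                                                      ^^^^^^^^^^^^^^^^^^^^^^
AttributeError: 'float' object has no attribute 'round'
```

```bash
sed -i "s/o\['grasp_force'\].round()/round(o['grasp_force'])/" geo.py
python3 -m jog '[[0.015,-0.083,-0.012,0.018,0,0.023,0],[0.029,-0.166,-0.023,0.036,0,0.046,0],[0.044,-0.249,-0.034,0.055,0,0.07,0],[0.058,-0.332,-0.046,0.073,0,0.093,0],[0.058,-0.332,-0.046,0.073,0,0.093,0],[0.058,-0.332,-0.046,0.073,0,0.093,0],[0.058,-0.332,-0.046,0.073,0,0.093,0],[0.058,-0.332,-0.046,0.073,0,0.093,0],[0.058,-0.332,-0.046,0.073,0,0.093,0],[0.058,-0.332,-0.046,0.073,0,0.093,0],[0.058,-0.332,-0.046,0.073,0,0.093,0],[0.058,-0.332,-0.046,0.073,0,0.093,0],[0.058,-0.332,-0.046,0.073,0,0.093,0],[0.058,-0.332,-0.046,0.073,0,0.093,0],[0.058,-0.332,-0.046,0.073,0,0.093,0],[0.058,-0.332,-0.046,0.073,0,0.093,0]]'
python3 -m jog '[[0.058,-0.332,-0.046,0.073,0,0.093,0],[0.058,-0.332,-0.046,0.073,0,0.093,0],[0.058,-0.332,-0.046,0.073,0,0.093,0],[0.058,-0.332,-0.046,0.073,0,0.093,0],[0.058,-0.332,-0.046,0.073,0,0.093,0],[0.058,-0.332,-0.046,0.073,0,0.093,0],[0.058,-0.332,-0.046,0.073,0,0.093,0],[0.058,-0.332,-0.046,0.073,0,0.093,0],[0.058,-0.332,-0.046,0.073,0,0.093,0],[0.058,-0.332,-0.046,0.073,0,0.093,0],[0.058,-0.332,-0.046,0.073,0,0.093,0],[0.058,-0.332,-0.046,0.073,0,0.093,0],[0.058,-0.332,-0.046,0.073,0,0.093,0],[0.058,-0.332,-0.046,0.073,0,0.093,0],[0.044,-0.249,-0.034,0.055,0,0.07,0],[0.029,-0.166,-0.023,0.036,0,0.046,0],[0.015,-0.083,-0.012,0.018,0,0.023,0],[0,0,0,0,0,0,0],[0,0,0,0,0,0,0]]'
python3 - <<'E'
from geo import *
rk();logq()
T,Rm=tcp(-90,0,43.5)
d,w=plan(T,Rm,10);path(d,w,10)
im=save('wrist','w7.png')
cv2.imwrite('pics/w7b.png',cv2.resize(im[::-1,::-1,::-1],None,fx=1.5,fy=1.5,interpolation=cv2.INTER_CUBIC))
E
```

```text
t: 20.4
ee_pos: [493.0, 59.3, 91.4]
orientation: [0.004, 2.479, -0.002]
ft_force: [0.0, -0.2, -2.5]
width: 27.7
grasp_force: 30.0
t: 22.3
ee_pos: [428.9, -140.0, 92.1]
orientation: [0.24, 2.468, -0.084]
ft_force: [0.2, 0.2, -4.0]
width: 27.9
grasp_force: 30.0
tray in rack x -110.1 y -0.2 z 70.2 yaw -0.04 F [ 0.2  0.2 -4. ] M [0.12 0.73 0.  ] t 22.3 g 30 j45 [2.78 0.45 1.7 ]
10 rows: [0.002, 0.0, 0.083] [-0.001, 0.0, -0.0] t 22.3
ikerr 0.0 minj5 0.46 maxdq [0.   0.01 0.   0.01 0.01 0.01] zmin 65.0
[[-4.4000e-01  4.6000e-01  2.4800e+00  2.8100e+00  4.7000e-01  1.6700e+00
   4.3675e+02 -1.4153e+02  8.1410e+01]
 [-4.4000e-01  4.9000e-01  2.4700e+00  2.8200e+00  4.9000e-01  1.6600e+00
   4.4267e+02 -1.4264e+02  7.3400e+01]
 [-4.3000e-01  5.2000e-01  2.4600e+00  2.8400e+00  5.1000e-01  1.6500e+00
   4.4858e+02 -1.4375e+02  6.5400e+01]]
```

View pics/w7b.png

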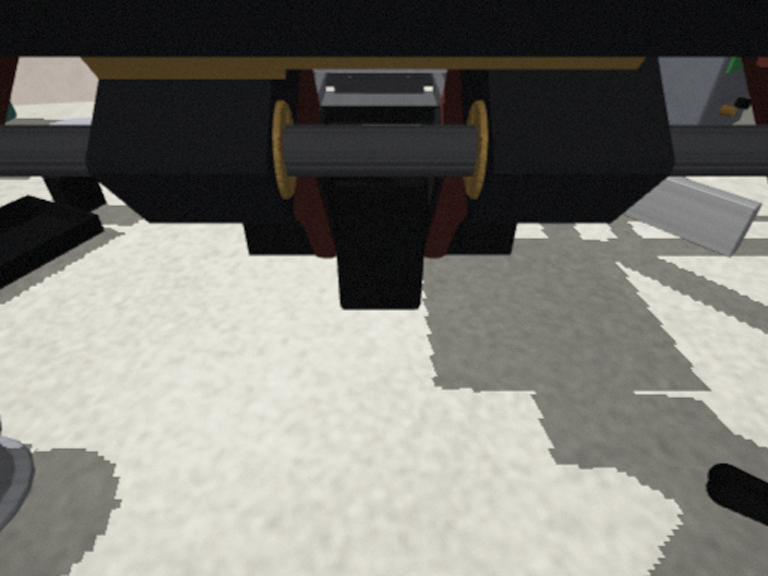

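```bash
python3 -m jog '[[0,0,0.04,0,0,0,0],[0,0,0.083,0,0,0,0],[0,0,0.083,0,0,0,0],[0,0,0.083,0,0,0,0],[0,0,0.083,0,0,0,0],[0,0,0.083,0,0,0,0],[0,0,0.083,0,0,0,0],[0,0,0.083,0,0,0,0],[0,0,0.083,0,0,0,0],[0,0,0.083,0,0,0,0],[0,0,0.043,0,0,0,0],[0,0,0,0,0,0,0]]'
python3 - <<'E'
from geo import *
rk()
T,Rm=tcp(-60,0,43.5)
plan(T,Rm,12)
E
```

```text
t: 23.55
ee_pos: [449.0, -144.2, 65.7]
orientation: [0.241, 2.468, -0.084]
ft_force: [-0.5, -0.9, -3.9]
width: 28.1
grasp_force: 30.0
tray in rack x -89.5 y -0.4 z 43.8 yaw -0.05 F [-0.4 -1.  -3.9] M [ 0.27  0.77 -0.01] t 23.55 g 30 j45 [2.84 0.51 1.65]
12 rows: [-0.048, 0.001, 0.038] [-0.001, 0.0, -0.0] t 23.55
```

```bash
python3 -m jog '[[-0.049,0.001,0.038,0,0,0,0],[-0.049,0.001,0.038,0,0,0,0],[-0.049,0.001,0.038,0,0,0,0],[-0.049,0.001,0.038,0,0,0,0],[-0.049,0.001,0.038,0,0,0,0],[-0.049,0.001,0.038,0,0,0,0],[-0.049,0.001,0.038,0,0,0,0],[-0.049,0.001,0.038,0,0,0,0],[-0.049,0.001,0.038,0,0,0,0],[-0.049,0.001,0.038,0,0,0,0],[-0.049,0.001,0.038,0,0,0,0]]'
python3 -c "
from geo import *
rk()"
python3 -m jog '[[-0.04,0,0.031,0,0,0,0],[-0.04,0,0.031,0,0,0,0],[-0.04,0,0.031,0,0,0,0],[-0.04,0,0.031,0,0,0,0],[-0.04,0,0.031,0,0,0,0]]'
python3 -c "
from geo import *
rk()"
```

```text
t: 24.65
ee_pos: [475.9, -149.0, 66.0]
orientation: [0.241, 2.468, -0.084]
ft_force: [-0.1, 0.5, -3.8]
width: 28.2
grasp_force: 30.0
tray in rack x -62.1 y -0.0 z 44.1 yaw -0.06 F [-0.2  0.5 -3.8] M [ 0.23  0.72 -0.01] t 24.65 g 30 j45 [2.84 0.45 1.67]
t: 25.15
ee_pos: [485.8, -151.0, 66.1]
orientation: [0.241, 2.468, -0.084]
ft_force: [-1.2, -0.4, -2.8]
width: 27.9
grasp_force: 30.0
tray in rack x -52.1 y -0.0 z 44.2 yaw -0.05 F [-1.1 -0.6 -2.8] M [ 0.26  0.73 -0.01] t 25.15 g 30 j45 [2.84 0.44 1.68]
```

```bash
for i in 1; do python3 -m jog '[[-0.04,0,0.032,0,0,0,0],[-0.04,0,0.032,0,0,0,0],[-0.04,0,0.032,0,0,0,0],[-0.04,0,0.032,0,0,0,0],[-0.04,0,0.032,0,0,0,0],[-0.04,0,0.032,0,0,0,0],[-0.04,0,0.032,0,0,0,0],[-0.04,0,0.032,0,0,0,0]]' >/dev/null
python3 -c "
from geo import *
rk()"; done
python3 -m jog '[[-0.04,0,0.032,0,0,0,0],[-0.04,0,0.032,0,0,0,0],[-0.04,0,0.032,0,0,0,0],[-0.04,0,0.032,0,0,0,0],[-0.04,0,0.032,0,0,0,0],[-0.04,0,0.032,0,0,0,0],[-0.04,0,0.032,0,0,0,0],[-0.04,0,0.032,0,0,0,0]]' >/dev/null
python3 -c "
from geo import *
rk()"
```

```text
tray in rack x -35.6 y -0.0 z 44.0 yaw -0.05 F [-0.1 -0.2 -3.3] M [0.26 0.71 0.02] t 25.95 g 30 j45 [2.83 0.41 1.7 ]
tray in rack x -19.2 y -0.1 z 43.8 yaw -0.05 F [-0.6  0.2 -4.2] M [ 0.18  0.75 -0.  ] t 26.75 g 30 j45 [2.83 0.38 1.71]
```

No contact at all so far, so I continue.

```bash
python3 -m jog '[[-0.04,0,0.031,0,0,0,0],[-0.04,0,0.031,0,0,0,0],[-0.04,0,0.031,0,0,0,0],[-0.04,0,0.031,0,0,0,0],[-0.04,0,0.031,0,0,0,0],[-0.04,0,0.031,0,0,0,0],[-0.04,0,0.031,0,0,0,0],[-0.04,0,0.031,0,0,0,0],[-0.04,0,0.031,0,0,0,0],[-0.04,0,0.031,0,0,0,0]]' >/dev/null
python3 -c "
from geo import *
rk()"
python3 -m jog '[[-0.04,0,0.031,0,0,0,0],[-0.04,0,0.031,0,0,0,0],[-0.04,0,0.031,0,0,0,0],[-0.04,0,0.031,0,0,0,0],[-0.04,0,0.031,0,0,0,0],[-0.04,0,0.031,0,0,0,0],[-0.04,0,0.031,0,0,0,0],[-0.04,0,0.031,0,0,0,0],[-0.04,0,0.031,0,0,0,0],[-0.04,0,0.031,0,0,0,0]]' >/dev/null
python3 -c "
from geo import *
rk()"
python3 -m jog '[[-0.04,0,0.031,0,0,0,0],[-0.04,0,0.031,0,0,0,0],[-0.04,0,0.031,0,0,0,0],[-0.04,0,0.031,0,0,0,0],[-0.04,0,0.031,0,0,0,0],[-0.04,0,0.031,0,0,0,0],[-0.04,0,0.031,0,0,0,0],[-0.04,0,0.031,0,0,0,0],[-0.04,0,0.031,0,0,0,0],[-0.04,0,0.031,0,0,0,0]]' >/dev/null
python3 -c "
from geo import *
rk()"
```

```text
tray in rack x 1.0 y -0.1 z 43.9 yaw -0.05 F [-0.3 -0.4 -3.8] M [ 0.17  0.72 -0.01] t 27.75 g 30 j45 [2.82 0.35 1.73]
tray in rack x 21.2 y -0.1 z 44.0 yaw -0.05 F [ 0.1 -0.2 -4. ] M [0.23 0.74 0.04] t 28.75 g 30 j45 [2.81 0.32 1.76]
tray in rack x 41.5 y -0.1 z 44.1 yaw -0.05 F [ 0.5 -0.7 -4.5] M [0.24 0.7  0.01] t 29.75 g 30 j45 [2.79 0.29 1.78]
```

```bash
python3 -m jog '[[-0.04,0,0.031,0,0,0,0],[-0.04,0,0.031,0,0,0,0],[-0.04,0,0.031,0,0,0,0],[-0.04,0,0.031,0,0,0,0],[-0.04,0,0.031,0,0,0,0],[-0.04,0,0.031,0,0,0,0],[-0.04,0,0.031,0,0,0,0],[-0.04,0,0.031,0,0,0,0],[-0.04,0,0.031,0,0,0,0]]' >/dev/null
python3 -c "
from geo import *
rk()"
python3 -m jog '[[0.0077,0,0.01,0,0,0,0],[0.0077,0,0.01,0,0,0,0],[0.0077,0,0.01,0,0,0,0],[0.0077,0,0.01,0,0,0,0],[0.0077,0,0.01,0,0,0,0]]' >/dev/null
python3 -c "
from geo import *
rk()"
```

```text
tray in rack x 59.7 y -0.1 z 44.1 yaw -0.05 F [ 0.9  0.4 -3.1] M [ 0.21  0.76 -0.05] t 30.65 g 30 j45 [2.77 0.26 1.81]
tray in rack x 59.5 y -0.2 z 41.6 yaw -0.06 F [ 0.7 -1.  -4.2] M [0.24 0.79 0.05] t 31.15 g 30 j45 [2.78 0.27 1.8 ]
```

```bash
python3 -m jog '[[0.0077,0,0.01,0,0,0,0],[0.0077,0,0.01,0,0,0,0]]' >/dev/null
python3 -c "
from geo import *
rk()"
python3 -m jog '[[-0.03,0,0.023,0,0,0,0],[-0.03,0,0.023,0,0,0,0],[-0.03,0,0.023,0,0,0,0],[-0.03,0,0.023,0,0,0,0],[-0.03,0,0.023,0,0,0,0]]' >/dev/null
python3 -c "
from geo import *
rk()"
python3 -m jog '[[-0.03,0,0.023,0,0,0,0],[-0.03,0,0.023,0,0,0,0]]' >/dev/null
python3 -c "
from geo import *
rk()"
```

```text
tray in rack x 59.6 y -0.1 z 40.6 yaw -0.05 F [-0.4  0.7 -2.8] M [ 0.25  0.76 -0.03] t 31.35 g 30 j45 [2.78 0.27 1.8 ]
tray in rack x 67.3 y -0.1 z 40.7 yaw -0.05 F [ 0.5  0.2 -2.6] M [ 0.23  0.72 -0.05] t 31.85 g 30 j45 [2.77 0.26 1.81]
tray in rack x 70.3 y -0.1 z 40.7 yaw -0.05 F [-1.   0.7 -3.6] M [0.25 0.77 0.03] t 32.05 g 30 j45 [2.77 0.25 1.82]
```

```bash
cat > step.sh <<'E'
python3 -c "
from geo import *
rk()"
E
python3 -m jog '[[-0.03,0,0.023,0,0,0,0],[-0.03,0,0.023,0,0,0,0]]' >/dev/null; sh step.sh
python3 -m jog '[[-0.02,0,0.0155,0,0,0,0],[-0.02,0,0.0155,0,0,0,0]]' >/dev/null; sh step.sh
```

```text
tray in rack x 73.3 y -0.1 z 40.8 yaw -0.05 F [-0.2  0.4 -4.4] M [ 0.24  0.73 -0.01] t 32.25 g 30 j45 [2.76 0.25 1.82]
tray in rack x 75.3 y -0.1 z 40.7 yaw -0.05 F [-0.6 -0.5 -3.5] M [ 0.24  0.79 -0.01] t 32.45 g 30 j45 [2.76 0.25 1.82]
```

```bash
python3 -m jog '[[-0.02,0,0.0155,0,0,0,0],[-0.02,0,0.0155,0,0,0,0]]' >/dev/null; sh step.sh
```

```text
tray in rack x 77.3 y -0.1 z 40.8 yaw -0.05 F [ 0.6 -0.2 -4. ] M [ 0.19  0.75 -0.02] t 32.65 g 30 j45 [2.76 0.24 1.83]
```

```bash
python3 -m jog '[[-0.02,0,0.0155,0,0,0,0],[-0.02,0,0.0155,0,0,0,0]]' >/dev/null; sh step.sh
```

```text
tray in rack x 79.3 y -0.1 z 40.8 yaw -0.05 F [ 0.2 -0.6 -4.1] M [ 0.25  0.76 -0.04] t 32.85 g 30 j45 [2.75 0.24 1.83]
```

```bash
python3 -m jog '[[-0.02,0,0.0155,0,0,0,0],[-0.02,0,0.0155,0,0,0,0]]' >/dev/null; sh step.sh
```

```text
tray in rack x 81.4 y -0.2 z 40.8 yaw -0.06 F [ 0.5 -0.5 -3.5] M [0.21 0.73 0.05] t 33.05 g 30 j45 [2.75 0.24 1.84]
```

```bash
python3 -m jog '[[-0.02,0,0.0155,0,0,0,0],[-0.02,0,0.0155,0,0,0,0]]' >/dev/null; sh step.sh
```

```text
tray in rack x 83.3 y -0.1 z 40.8 yaw -0.05 F [-1.6  1.2 -2.1] M [0.35 1.01 0.05] t 33.25 g 30 j45 [2.75 0.23 1.84]
```

```bash
python3 -m jog '[[-0.0125,0,0.01,0,0,0,0],[-0.0125,0,0.01,0,0,0,0]]' >/dev/null; sh step.sh
```

```text
tray in rack x 83.3 y -0.0 z 40.2 yaw -0.06 F [-8.5  1.3  2.5] M [ 0.31  0.75 -0.03] t 33.45 g 30 j45 [2.75 0.23 1.84]
```

```bash
python3 -m jog '[[-0.01,0,0.006,0,0,0,0],[0,0,0,0,0,0,0]]' >/dev/null; sh step.sh
```

```text
tray in rack x 83.4 y 0.1 z 40.3 yaw -0.05 F [-10.1   1.2   1.1] M [ 0.27  0.78 -0.  ] t 33.65 g 30 j45 [2.75 0.23 1.84]
```

```bash
python3 -m jog '[[-0.02,0,0.015,0,0,0,0],[0,0,0,0,0,0,0],[0,0,0,0,0,0,0]]' >/dev/null; sh step.sh
```

```text
tray in rack x 83.5 y 0.2 z 40.0 yaw -0.04 F [-12.3   1.5   4.5] M [0.43 0.98 0.17] t 33.95 g 30 j45 [2.74 0.23 1.84]
```

```bash
python3 -m jog '[[-0.032,0,0.02,0,0,0,0],[0,0,0,0,0,0,0],[0,0,0,0,0,0,0]]' >/dev/null; sh step.sh
```

```text
tray in rack x 83.6 y 0.1 z 39.9 yaw -0.06 F [-19.6   0.6  11. ] M [0.59 1.28 0.27] t 34.25 g 30 j45 [2.74 0.23 1.85]
```

Pressed home at x = 83.4 mm, inside the 72–92 range, with a 19.6 N rise. I relieve the push, then open partway because the cheeks are close to the fingers.

```bash
python3 -m jog '[[0.02,0,-0.015,0,0,0,0],[0.015,0,-0.012,0,0,0,0],[0,0,0,0,0,0,0]]' >/dev/null; sh step.sh
python3 -m jog '[[0,0,0,0,0,0,0.5],[0,0,0,0,0,0,0.5],[0,0,0,0,0,0,0.5],[0,0,0,0,0,0,0.5],[0,0,0,0,0,0,0.5]]'; sh step.sh
```

```text
tray in rack x 83.6 y 0.1 z 40.0 yaw -0.04 F [-9.   0.9  1.3] M [0.55 1.24 0.24] t 34.55 g 30 j45 [2.74 0.23 1.84]
t: 35.05
ee_pos: [621.4, -177.8, 63.2]
orientation: [0.241, 2.468, -0.084]
ft_force: [-0.4, -0.4, 0.3]
width: 43.7
grasp_force: 0.0
tray in rack x 86.1 y -0.2 z 41.3 yaw -0.05 F [-0.3 -0.4  0.3] M [ 0.11  0.13 -0.01] t 35.05 g 0 j45 [2.74 0.23 1.84]
```

```bash
python3 -m jog '[[0.05,0,-0.039,0,0,0,0.5],[0.0985,0,-0.077,0,0,0,0.5],[0.0985,0,-0.077,0,0,0,0.5],[0.0985,0,-0.077,0,0,0,0.5],[0.0985,0,-0.077,0,0,0,0.5],[0.0985,0,-0.077,0,0,0,0.5],[0.0985,0,-0.077,0,0,0,0.5],[0.0985,0,-0.077,0,0,0,0.5],[0.0985,0,-0.077,0,0,0,0.5],[0.0985,0,-0.077,0,0,0,0.5],[0.0985,0,-0.077,0,0,0,0.5],[0.0985,0,-0.077,0,0,0,0.5],[0.0985,0,-0.077,0,0,0,0.5],[0.0985,0,-0.077,0,0,0,0.5],[0.0985,0,-0.077,0,0,0,0.5],[0.0985,0,-0.077,0,0,0,0]]'
cat >> geo.py <<'E'
H=MR-50*UR-80*VR
def gp(th,rho,off,z):
    a=YR+np.pi/2+th;dr=np.array([np.cos(a),np.sin(a),0]);n=np.array([-np.sin(a),np.cos(a),0]);p=H+rho*dr+off*n;p[2]=z;return p
E
python3 - <<'E'
from geo import *
o=st();logq();v,e=params();q=o['qpos'];p0=o['ee_pos'];print(e)
A=p0+[-10,0,60];B=gp(2.23,90,55,125);C=B.copy();C[2]=58
for yaw in(-11.1,-35):
  q=o['qpos'];Rm=pose(yaw,38)
  for P in [A,(A+B)/2,B,(B+C)/2,C,gp(2.23,90,20,58),gp(1.8,90,20,58),gp(1.2,90,20,58),gp(.6,90,20,58),gp(0,90,15,58)]:
    q,e=solve(P,Rm,q,v);print(P.round(),q.round(2),round(e,2))
E
```

```text
t: 36.65
ee_pos: [544.6, -162.6, 62.9]
orientation: [0.241, 2.468, -0.084]
ft_force: [-0.6, 0.1, 0.0]
width: 38.6
grasp_force: 0.0
t 36.65 p [ 544.6 -162.6   62.9] F [-0.6  0.1  0. ] w 38.6 g 0.0
0.5393512302882755
[ 535. -163.  123.] [-0.38  0.39  2.27  2.56  0.21  1.99] 0.0
[ 517. -249.  124.] [-0.6   0.41  2.22  1.99  0.27  2.38] 0.0
[ 500. -336.  125.] [-0.79  0.45  2.15  1.68  0.36  2.54] 3.01
[ 500. -336.   92.] [-0.79  0.52  2.15  1.82  0.37  2.38] 0.0
[ 500. -336.   58.] [-0.79  0.59  2.15  2.01  0.39  2.18] 0.0
[ 485. -305.   58.] [-0.76  0.58  2.22  2.15  0.41  2.05] 0.0
[ 467. -270.   58.] [-0.73  0.56  2.29  2.31  0.44  1.92] 0.0
[ 469. -215.   58.] [-0.6   0.55  2.35  2.56  0.45  1.78] 0.0
[ 502. -172.   58.] [-0.44  0.56  2.33  2.77  0.42  1.72] 0.0
[ 559. -155.   58.] [-0.34  0.57  2.24  2.87  0.34  1.71] 0.0
[ 535. -163.  123.] [-0.17  0.4   2.25  4.29  0.29  0.79] 0.0
[ 517. -249.  124.] [-0.4   0.4   2.23  3.86  0.2   1.03] 0.0
[ 500. -336.  125.] [-0.61  0.42  2.18  3.14  0.13  1.57] 0.0
[ 500. -336.   92.] [-0.61  0.5   2.19  3.14  0.21  1.57] 0.0
[ 500. -336.   58.] [-0.61  0.58  2.19  3.14  0.3   1.57] 0.0
[ 485. -305.   58.] [-0.57  0.57  2.25  3.22  0.34  1.53] 0.0
[ 467. -270.   58.] [-0.51  0.56  2.32  3.3   0.4   1.5 ] 0.0
[ 469. -215.   58.] [-0.36  0.55  2.36  3.5   0.44  1.44] 0.0
[ 502. -172.   58.] [-0.21  0.56  2.32  3.76  0.43  1.32] 0.0
[ 559. -155.   58.] [-0.14  0.58  2.21  4.    0.38  1.13] 0.0
```

```bash
python3 - <<'E'
from geo import *
o=ctrl.get_obs();p0=o['ee_pos'];v,e=params();Rm=pose(-22,38)
A=p0+[-10,0,45];d,w=plan(A,Rm,8);path(d,w,8)
B=gp(2.23,90,55,108);C=B.copy();C[2]=58
q=solve(A,Rm,o['qpos'],v)[0];P=A
for Q,N in[(B,12),(C,5)]:
    print((Rm.T@(Q-P)/N/40).round(3),N)
    for s in(.25,.5,.75,1): q,e=solve(P+s*(Q-P),Rm,q,v);print(q.round(2),round(e,2))
    P=Q
E
```

```text
8 rows: [-0.063, -0.009, -0.129] [0.139, 0.0, 0.178] t 36.65
ikerr 0.0 minj5 0.23 maxdq [0.01 0.02 0.   0.1  0.02 0.07] zmin 69.0
[[-3.4000e-01  5.1000e-01  2.2700e+00  2.9900e+00  3.0000e-01  1.6600e+00
   5.4081e+02 -1.6283e+02  7.9780e+01]
 [-3.0000e-01  4.6000e-01  2.2700e+00  3.2200e+00  2.6000e-01  1.5200e+00
   5.3706e+02 -1.6279e+02  9.6660e+01]
 [-2.8000e-01  4.3000e-01  2.2800e+00  3.4200e+00  2.3000e-01  1.3800e+00
   5.3456e+02 -1.6261e+02  1.0791e+02]]
[-0.055 -0.361  0.042] 12
[-0.4   0.43  2.27  3.1   0.22  1.6 ] 0.0
[-0.51  0.44  2.24  2.77  0.22  1.83] 0.0
[-0.62  0.45  2.21  2.45  0.23  2.06] 0.0
[-0.71  0.47  2.17  2.16  0.24  2.27] 0.0
[0.154 0.    0.197] 5
[-0.71  0.5   2.18  2.26  0.26  2.17] 0.0
[-0.71  0.53  2.18  2.34  0.28  2.09] 0.0
[-0.71  0.56  2.18  2.41  0.3   2.01] 0.0
[-0.71  0.59  2.18  2.47  0.33  1.95] 0.0
```

```bash
python3 -m jog '[[-0.063,-0.009,-0.129,0.139,0,0.178,0],[-0.063,-0.009,-0.129,0.139,0,0.178,0],[-0.063,-0.009,-0.129,0.139,0,0.178,0],[-0.063,-0.009,-0.129,0.139,0,0.178,0],[-0.063,-0.009,-0.129,0.139,0,0.178,0],[-0.063,-0.009,-0.129,0.139,0,0.178,0],[-0.063,-0.009,-0.129,0.139,0,0.178,0],[-0.063,-0.009,-0.129,0.139,0,0.178,0],[0,0,0,0,0,0,0]]'
python3 - <<'E'
from geo import *
o=ctrl.get_obs();print(o['qpos'].round(2));plan(gp(2.23,90,55,108),pose(-22,38),12)
# gate/tray check from wrist+top images
im=save('top','t2.png');
E
```

```text
t: 37.55
ee_pos: [535.1, -162.6, 108.5]
orientation: [0.474, 2.439, -0.164]
ft_force: [-0.3, -0.1, -0.0]
width: 0.7
grasp_force: 0.0
[-0.28  0.43  2.28  3.42  0.23  1.38]
12 rows: [-0.053, -0.362, 0.043] [-0.0, 0.001, 0.0] t 37.55
```

```bash
python3 -m jog '[[-0.053,-0.362,0.043,0,0,0,0],[-0.053,-0.362,0.043,0,0,0,0],[-0.053,-0.362,0.043,0,0,0,0],[-0.053,-0.362,0.043,0,0,0,0],[-0.053,-0.362,0.043,0,0,0,0],[-0.053,-0.362,0.043,0,0,0,0],[-0.053,-0.362,0.043,0,0,0,0],[-0.053,-0.362,0.043,0,0,0,0],[-0.053,-0.362,0.043,0,0,0,0],[-0.053,-0.362,0.043,0,0,0,0],[-0.053,-0.362,0.043,0,0,0,0],[-0.053,-0.362,0.043,0,0,0,0],[0,0,0,0,0,0,0]]'
python3 -m jog '[[0.154,0,0.197,0,0,0,0],[0.154,0,0.197,0,0,0,0],[0.154,0,0.197,0,0,0,0],[0.154,0,0.197,0,0,0,0],[0.154,0,0.197,0,0,0,0],[0,0,0,0,0,0,0]]'
python3 - <<'E'
from geo import *
o=st();print(o['qpos'].round(2));p=o['ee_pos'];Rm=pose(-22,38)
ths=[2.23,2.0,1.75,1.5,1.25,1.0,.75,.5,.25,.12]
P=p
for t in ths:
    off=20 if t>.9 else 16+4*t/.9
    Q=gp(t,90,off,58);N=max(1,int(np.ceil(np.linalg.norm(Q-P)/8)));print(t,Q.round(),N,(Rm.T@(Q-P)/N/40).round(3).tolist());P=Q
E
```

```text
t: 38.9
ee_pos: [499.9, -337.6, 107.0]
orientation: [0.475, 2.44, -0.164]
ft_force: [0.2, -0.5, -0.1]
width: 0.5
grasp_force: 0.0
t: 39.5
ee_pos: [499.6, -335.0, 55.7]
orientation: [0.474, 2.442, -0.162]
ft_force: [-0.3, -0.6, -0.2]
width: 0.5
grasp_force: 0.0
t 39.5 p [ 499.6 -335.    55.7] F [-0.3 -0.6 -0.2] w 0.5 g 0.0
[-0.71  0.59  2.18  2.48  0.33  1.94]
2.23 [ 485. -305.   58.] 5 [0.092, 0.113, -0.086]
2.0 [ 473. -287.   58.] 3 [0.113, 0.102, -0.088]
1.75 [ 466. -265.   58.] 3 [0.099, 0.145, -0.077]
1.5 [ 464. -242.   58.] 3 [0.067, 0.171, -0.053]
1.25 [ 468. -219.   58.] 3 [0.032, 0.187, -0.025]
1.0 [ 477. -199.   58.] 3 [-0.006, 0.191, 0.004]
0.75 [ 492. -180.   58.] 3 [-0.045, 0.188, 0.035]
0.5 [ 512. -166.   58.] 4 [-0.063, 0.127, 0.049]
0.25 [ 534. -157.   58.] 3 [-0.115, 0.136, 0.09]
0.12 [ 546. -155.   58.] 2 [-0.105, 0.082, 0.082]
```

```bash
python3 -m jog '[[0.092,0.113,-0.086,0,0,0,0],[0.092,0.113,-0.086,0,0,0,0],[0.092,0.113,-0.086,0,0,0,0],[0.092,0.113,-0.086,0,0,0,0],[0.092,0.113,-0.086,0,0,0,0],[0.113,0.102,-0.088,0,0,0,0],[0.113,0.102,-0.088,0,0,0,0],[0.113,0.102,-0.088,0,0,0,0],[0.099,0.145,-0.077,0,0,0,0],[0.099,0.145,-0.077,0,0,0,0],[0.099,0.145,-0.077,0,0,0,0]]'
python3 -c "
from geo import *
o=st();print(o['qpos'].round(2),gp(1.75,90,20,58))
m=optics.masks_of('gate','top') if save('top','t3.png') is not None else 0
for d in m: print(d['conf'],d['extent'])"
python3 -m jog '[[0.067,0.171,-0.053,0,0,0,0],[0.067,0.171,-0.053,0,0,0,0],[0.067,0.171,-0.053,0,0,0,0],[0.032,0.187,-0.025,0,0,0,0],[0.032,0.187,-0.025,0,0,0,0],[0.032,0.187,-0.025,0,0,0,0],[-0.006,0.191,0.004,0,0,0,0],[-0.006,0.191,0.004,0,0,0,0],[-0.006,0.191,0.004,0,0,0,0]]'
python3 - <<'E'
from geo import *
o=st();plan(gp(1.0,90,20,58),pose(-22,38),1)
P=o['ee_pos'];Rm=pose(-22,38)
for t in (.75,.5,.25,.12,0.0):
    off=16+4*t/.9
    Q=gp(t,90,off,58);N=max(1,int(np.ceil(np.linalg.norm(Q-P)/8)));print(t,Q.round(),N,(Rm.T@(Q-P)/N/40).round(3).tolist());P=Q
E
```

```text
t: 40.6
ee_pos: [466.5, -265.7, 59.4]
orientation: [0.474, 2.44, -0.164]
ft_force: [0.4, -0.2, 0.9]
width: 0.6
grasp_force: 0.3
t 40.6 p [ 466.5 -265.7   59.4] F [ 0.4 -0.2  0.9] w 0.6 g 0.3
[-0.62  0.55  2.32  2.76  0.41  1.73] [ 465.85255972 -265.06774159   58.        ]
0.48 [375.5, 210.8, 5.0, 43.1]
t: 41.6
ee_pos: [478.4, -199.7, 59.5]
orientation: [0.474, 2.44, -0.164]
ft_force: [-0.7, -1.0, -0.2]
width: 0.4
grasp_force: 0.4
t 41.6 p [ 478.4 -199.7   59.5] F [-0.7 -1.  -0.2] w 0.4 g 0.4
1 rows: [0.052, 0.018, 0.007] [-0.004, 0.004, 0.001] t 41.6
0.75 [ 492. -180.   58.] 3 [-0.028, 0.194, 0.038]
0.5 [ 512. -166.   58.] 4 [-0.063, 0.127, 0.049]
0.25 [ 534. -157.   58.] 3 [-0.115, 0.136, 0.09]
0.12 [ 546. -155.   58.] 2 [-0.105, 0.082, 0.082]
0.0 [ 558. -155.   58.] 2 [-0.103, 0.059, 0.081]
```

```bash
python3 -m jog '[[-0.028,0.194,0.038,0,0,0,0],[-0.028,0.194,0.038,0,0,0,0],[-0.028,0.194,0.038,0,0,0,0],[-0.063,0.127,0.049,0,0,0,0],[-0.063,0.127,0.049,0,0,0,0],[-0.063,0.127,0.049,0,0,0,0],[-0.063,0.127,0.049,0,0,0,0],[-0.115,0.136,0.09,0,0,0,0],[-0.115,0.136,0.09,0,0,0,0],[-0.115,0.136,0.09,0,0,0,0],[-0.105,0.082,0.082,0,0,0,0],[-0.105,0.082,0.082,0,0,0,0]]'; sh step.sh
python3 -m jog '[[-0.05,0.02,0.04,0,0,0,0],[-0.05,0.02,0.04,0,0,0,0]]'; sh step.sh
```

```text
t: 42.8
ee_pos: [546.7, -155.4, 58.0]
orientation: [0.474, 2.44, -0.164]
ft_force: [-1.4, -0.2, -0.0]
width: 0.4
grasp_force: 0.4
tray in rack x 6.9 y -8.7 z 36.1 yaw -10.88 F [-1.3 -0.4 -0. ] M [ 0.09  0.22 -0.09] t 42.8 g 0 j45 [3.37 0.35 1.45]
t: 43.0
ee_pos: [551.6, -155.9, 57.9]
orientation: [0.473, 2.44, -0.164]
ft_force: [-1.2, 0.2, 1.0]
width: 0.3
grasp_force: 0.4
tray in rack x 11.9 y -8.2 z 36.0 yaw -10.87 F [-1.2 -0.   1. ] M [0.21 0.24 0.05] t 43.0 g 0 j45 [3.38 0.35 1.45]
```

Now feel for the gate's end stop in small steps.

```bash
python3 -m jog '[[-0.04,0.008,0.031,0,0,0,0],[-0.04,0.008,0.031,0,0,0,0]]'|grep -E "ee_pos|ft"
python3 -m jog '[[-0.03,0.006,0.023,0,0,0,0],[-0.03,0.006,0.023,0,0,0,0]]'|grep -E "ee_pos|ft"
```

```text
ee_pos: [555.3, -157.0, 57.9]
ft_force: [-1.3, 0.8, -0.4]
ee_pos: [558.4, -157.7, 58.0]
ft_force: [-0.3, 1.0, 0.3]
```

```bash
python3 -m jog '[[-0.03,0.006,0.023,0,0,0,0],[-0.03,0.006,0.023,0,0,0,0]]'|grep -E "ee_pos|ft"
```

```text
ee_pos: [560.6, -158.1, 57.6]
ft_force: [-7.1, 2.8, 4.7]
```

```bash
python3 -m jog '[[-0.02,0.004,0.014,0,0,0,0],[0,0,0,0,0,0,0]]'|grep -E "ee_pos|ft"
python3 -m jog '[[0.08,-0.01,-0.065,0,0,0,0],[0.12,-0.02,-0.094,0,0,0,0],[0.12,-0.02,-0.094,0,0,0,0],[0.12,-0.02,-0.094,0,0,0,0],[0.12,-0.02,-0.12,0,0,0,0],[0.12,-0.02,-0.12,0,0,0,0],[0.12,-0.02,-0.12,0,0,0,0],[0.12,-0.02,-0.12,0,0,0,0],[0.12,-0.02,-0.12,0,0,0,0],[0.12,-0.02,-0.12,0,0,0,0],[0.12,-0.02,-0.15,0,0,0,0],[0.12,-0.02,-0.15,0,0,0,0],[0.12,-0.02,-0.15,0,0,0,0],[0,0,0,0,0,0,0]]'
python3 - <<'E'
from geo import *
o=st();im=save('wrist','w8.png');t=save('top','t4.png')
a=cv2.resize(im[::-1,::-1,::-1][90:330],None,fx=1.55,fy=1.55);b=cv2.resize(t[110:260,300:430,::-1],None,fx=1.5,fy=1.5,interpolation=cv2.INTER_CUBIC)
b=np.pad(b,((0,0),(0,a.shape[1]-b.shape[1]),(0,0)));cv2.imwrite('pics/f.png',np.vstack([a,b])[:598])
c=cam('wrist',o)
for n,P in[('tip shut top outer',MR+UR*-54+VR*60+[0,0,83]),('hinge',H+[0,0,83]),('block front top',MR+UR*-28.5+[0,0,92])]:
    x,y=proj(c,P);print(n,((511-x)*1.55,(383-y-90)*1.55))
E
```

```text
ee_pos: [560.7, -158.1, 57.5]
ft_force: [-7.1, 3.5, 5.0]
t: 45.2
ee_pos: [478.2, -135.5, 68.4]
orientation: [0.474, 2.441, -0.164]
ft_force: [0.3, 0.3, 0.0]
width: 0.7
grasp_force: 0.0
t 45.2 p [ 478.2 -135.5   68.4] F [0.3 0.3 0. ] w 0.7 g 0.0
tip shut top outer (np.float64(257.7260332625805), np.float64(-22.598657044426997))
hinge (np.float64(534.8088389631591), np.float64(-41.30961186481252))
block front top (np.float64(374.9608323188714), np.float64(-62.89984760227421))
```

View pics/f.png

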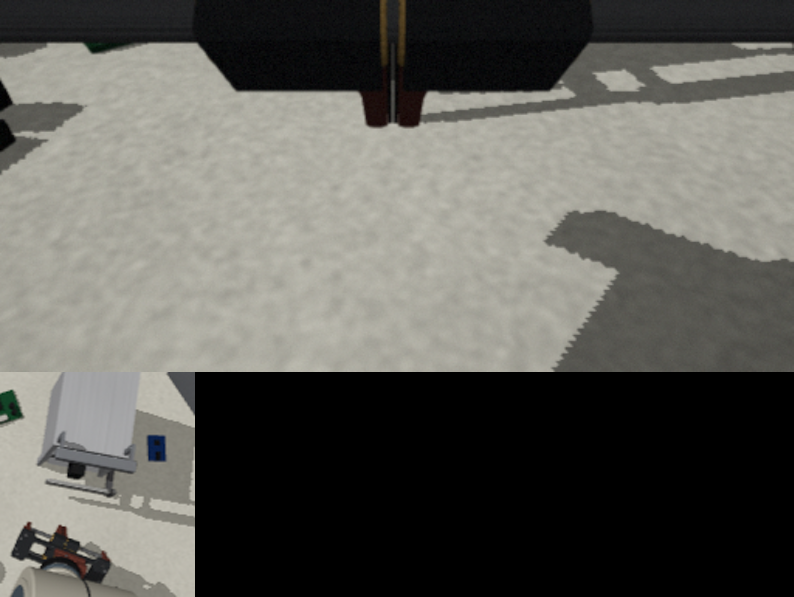

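```bash
python3 - <<'E'
from geo import *
c=cam('top')
for th in(-.05,0,.05,.1,.15):
    print(th,proj(c,gp(th,140,0,83)).round(1),proj(c,gp(th,100,0,83)).round(1),proj(c,gp(th,70,0,83)).round(1),proj(c,gp(th,20,0,83)).round(1))
im=cv2.cvtColor(cv2.imread('pics/t4.png'),cv2.COLOR_BGR2GRAY)
print(im[176:194,328:374:3])
E
```

```text
-0.05 [331.5 179.5] [343.9 182.5] [353.2 184.7] [368.8 188.3]
0 [331.1 181.6] [343.6 184. ] [353.  185.7] [368.8 188.6]
0.05 [330.8 183.8] [343.4 185.5] [352.9 186.8] [368.7 189. ]
0.1 [330.7 185.9] [343.3 187. ] [352.8 187.9] [368.7 189.3]
0.15 [330.6 188.1] [343.3 188.6] [352.8 189. ] [368.7 189.6]
[[184 182 186 139 128 129  19  26  27  27 126 121 117  68  75  55]
 [185 182 187 183 141 140  20  20  25  26 128 126 118  71  77  48]
 [186 185 188 183 186 184  15  12  15  30 130 128 114  74  93  48]
 [186 185 187 183 184 174  11  11  13  67 132 127 113  81 109  48]
 [186 184 184 183 184 185  76  25  20 129 129 127 126 112 103  48]
 [185 159 156 166 183 185 173  99  92 141 125 127 125 126 101  49]
 [184 113 143 150 160 180 183 185 183 185 124 128 125 127 103  52]
 [184  84 137 138 145 150 168 181 180 186 126 128 127 129 105  75]
 [184  95  70  79 148 139 143 152 157 180 127 126 130 130  89  74]
 [186 177 119  88  61  97 142 139 142 152 125 127 128 131  90  74]
 [187 185 185 165 113  83  58 108 140 141 144 133 128 127  94  74]
 [187 187 187 187 188 153  93  74  58 131 137 141 146 127  95  74]
 [188 188 188 187 189 183 174 132  94  69  73 129 138 144 140  72]
 [188 187 187 187 189 183 182 186 176 117  88  65  88 150 138  71]
 [188 185 187 187 189 184 184 188 185 184 163 111  84  59 102  67]
 [188 184 187 188 189 185 184 187 184 185 183 185 156 104  64  35]
 [186 186 186 188 187 186 180 179 183 185 182 185 186 184  93  42]
 [187 187 186 189 188 190 129 130 178 182 183 183 187 183 161  98]]
```

The top view puts the bar's upper face at rows 182.0 (column 334), 183.8 (343) and 185.2 (352). A shut gate would give 182.2, 184.0 and 185.7, so the gate is shut to about 0.02 rad. The tray's block is behind the bar and the hand is clear.

```bash
python3 -c "
from workcell import ctrl
print(ctrl.close_job())"
```

```text
the job is handed in; nothing more can be done
None
```

The job is handed in, with no verdict returned: the loaded tray was pressed against the rear stop (about 20 N at 83 mm inside the mouth) and released, then the gate was swung shut to within about 0.02 rad, at about 45 s of the 72 s allowed.

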